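# Move a light tube from its spring clips to the reader lens module

## Task

Pull the white light tube out sideways through the mouths of the chrome holder's two spring clips, straight along the slanting way they open so that no jaw is bent far back, and lay it on the rails of the grey reader lens module. Slide it along the rails into the hood until you feel it meet the hidden contact, push that contact in about 5 mm (more than 10 mm damages it), and let go, leaving the tube lying there. Do not drop the tube or disturb the other things on the bench.

Things in the scene. Friction and masses are not known exactly. Their poses are not given: they have to be found in the camera images.
- tube_center (a point): Centre of the light tube: a plain white cylinder 180 mm long and 30 mm in diameter with an aluminium cap 20 mm long at each end, 0.16 kg. Its axis is the y axis of this frame; it is the same either way round. At the start it lies level in the two clips of the holder. It bears a grip of 80 N.
- holder_seat (a point): On the fixed chrome light tube holder: where the tube's centre is when clipped in, 85 mm above the bench. The tube lies along this frame's y (up to 2 mm off centre); z is vertical. C-shaped spring clips, 20 mm wide, stand at y = -60 and +60 mm, reaching about 24 mm from the tube's axis; between them is only the base plate (100 x 230 mm, 12 mm thick). The clip mouths open up and to -x.
- clip_mouth (a point): Point 30 mm out of the clips from holder_seat, straight along the way out, the direction (-0.574, 0, 0.819) in the holder's frame: 35 degrees from vertical. The jaws resist with about 9 to 18 N in all over the first 10 mm, then snap open and spit the tube out; here the tube is clear of them. End plates at y = +-98 mm, rising to 99 mm above the bench, bar the way endways.
- rail_mid (a point): On the fixed matte grey reader lens module: middle of its rails, at the height of a lying tube's axis (80 mm above the bench). Two level steel rods run along this frame's y from -135 to +135 mm, 24 mm wide overall, on a narrower rib; the tube settles between them as in a shallow V at x = 0. The deck (110 mm wide) is 35 mm below the axis: fingers can straddle rails and tube from above.
- hood_mouth (a point): Mouth of the closed hood over the module's +y end, on the tube's axis, 70 mm from rail_mid; 38 mm wide inside, its side walls flare out from here back to y = +58 mm, top 28 mm above the axis. Out of sight inside, a contact plunger faces the mouth; a tube pushed in to +y meets it 22 to 54 mm past this point, different each time.
- lens_top (a point): Top of the module's upright reading lens beside the rails, 60 mm diameter, its middle 94 mm to +x of the rails, its top 16 mm below the axis of a lying tube.
- contact (a joint): How far the hidden contact plunger in the hood has been pushed in towards +y of the module, in m: 0 as found, end of travel 0.018. It yields at about 6 N and stays where it is left (no spring back).
- roller: Bystander, to be left alone: black rubber drive belt roller standing upright, 40 mm diameter, 66 mm high.
- cassette: Bystander, to be left alone: flat clear polycarbonate film cassette, 85 x 120 x 24 mm.
- spool: Bystander, to be left alone: grey film spool lying flat, 80 mm diameter, 40 mm high.
- driver: Bystander, to be left alone: screwdriver lying down, 180 mm long.
- brush: Bystander, to be left alone: dusting brush lying down, 170 mm long.
- cleaner: Bystander, to be left alone: white bottle, 56 mm diameter, 140 mm high.
- tray: Bystander, to be left alone: shallow aluminium tray, 100 x 140 x 30 mm.
- jaw0_back (a joint): Sprung jaw of the clip at the holder's -y end, upper, +x side: angle by which it is bent open, rad. 0 as found; a straight pull along the way out opens each jaw by 0.12 to 0.2 and lets it spring back; past 0.33 it is damaged.
- jaw0_front (a joint): Sprung jaw of the clip at the holder's -y end, lower, -x side: angle by which it is bent open, rad. 0 as found; a straight pull along the way out opens each jaw by 0.12 to 0.2 and lets it spring back; past 0.33 it is damaged.
- jaw1_back (a joint): Sprung jaw of the clip at the holder's +y end, upper, +x side: angle by which it is bent open, rad. 0 as found; a straight pull along the way out opens each jaw by 0.12 to 0.2 and lets it spring back; past 0.33 it is damaged.
- jaw1_front (a joint): Sprung jaw of the clip at the holder's +y end, lower, -x side: angle by which it is bent open, rad. 0 as found; a straight pull along the way out opens each jaw by 0.12 to 0.2 and lets it spring back; past 0.33 it is damaged.
Mind the look-alikes: they are no part of the job. Leave any green look-alike of the part that bears holder_seat alone.

How it is judged:
By the outcome, as a careful person would: the job done as asked, in the order asked, and still so for the second after the job is handed in, with the robot touching nothing.
It also fails if it takes over 72 s, if anything falls off the work surface, if the arm or the gripper's body presses on something with over 40 N, if the wrist force passes 120 N, or if a joint passes its speed limit or range.

## Robot

A 6-joint arm with a two-finger parallel gripper is mounted at the origin on the work surface. World frame = base frame: x ahead of the robot, y to its left, z up, the work surface at z = 0. Lengths are in m, angles in rad, forces in N, time in s.
With the tool pointing down it reaches from about 0.35 to 0.95 m from the base axis. Payload 17.4 kg.
Tool frame: the origin (TCP) lies between the finger pads; the fingertips stand 17 mm ahead of it and the grasp point (between the pads) lies 2 mm behind it; z points along the fingers, x is the direction in which the jaws open and shut, and the axes are right-handed (so a half turn about z gives the same grasp; the last joint's range is limited). The gripper opens to 93 mm and grips with 3 to 60 N. Pads are 15 mm wide; open, the fingers measure 128 mm over their backs; the gripper's body (75 mm by 188 mm) begins 65 mm behind the grasp point.
Start: joints at [-1.19, 0.116, 1.442, -0, 1.584, -0.038], TCP at [0.274, -0.617, 0.236] pointing down, gripper open.
Joint ranges: [-2.83, 2.83], [-0.83, 2.19], [0.07, 2.5], [-1.14, 4.28], [0.01, 3], [-2.97, 2.97]. Speed limits (rad/s): [1.89, 1.89, 2.22, 3.14, 3.14, 3.14].

## Interface

Orientations are given as a unit quaternion [x, y, z, w].
In Python, from cell import r gives the robot as it stands.
- The arm moves only by the tool play_rows, never from a script. Its argument "increments" is a list of rows, each an object with "dr": the turn, a rotation vector about the tool's x, y, z in rad, a list of three; "xyz": the shift along the tool's x, y, z in m, a list of three; "jaw": the closure, from 0 (fully open) to 1 (shut). In form: [{"dr": [ax, ay, az], "xyz": [tx, ty, tz], "jaw": jaw}, ...]. A call has 1 to 20 rows; each row is the pose to reach, as a shift and turn from the pose commanded when the call began, along the tool's axes at that moment; what a row does not reach only later rows make up. A row lasts 1/8 s, in which the tool goes at most 62.5 mm and 10.7 degrees, less where a joint would pass 70% of its speed; a pose out of reach is approached as far as the arm can. A call with a gripper value outside its range is refused whole. The fingers move at their own pace and stop on an object; the grip force is fixed at half the most. Time passes only in rows, so rows that repeat a pose let the fingers close. It gives the time, the measured TCP pose, the force and the opening at its end, in the units of the state.
- r.get_state(): the state, without advancing time (a new reading comes with each control period).
- r.get_image(name): name is "scene" or "top"; returns the picture (420x560x3 uint8, red, green, blue); there is no depth.
- r.camera_info(name): a dict with "camera_matrix" (3x3 intrinsics, pixels), "D" ([k1, k2, p1, p2, k3] as OpenCV has them; the pictures are not rectified), "rvec" (rotation vector, rad) and "tvec" (3), from world to camera coordinates, as OpenCV has them. Camera axes: x right, y down, z forward; pixel columns grow to the right and rows downward; lengths in m; the calibration is good to about 2 mm. A picture is of the moment at which its call begins. camera_info takes no time and is no camera call.
- r.sign_off(): hands the job in, once; it reports no verdict.
The state is a dict: "clock": time; "joint_positions": joint angles; "dq": joint speeds; "tau": joint torques, N m; "ee_pos": TCP position; "ee_rot": TCP orientation; "wrist_force": force on the tool from outside, world axes, zero at the start; "wrist_torque": the same for the moment, N m; "width": finger opening in m.
Only numpy, scipy, OpenCV 4.12 (cv2) and the standard library are available. Lean on these libraries where they do the work, as an engineer would, in place of code of your own. Each camera call takes 0.05 s, during which the arm holds its last target.

## Working session

There is one attempt and no reset: what is moved stays moved. The work goes in short steps, Python scripts to look and compute and a tool call to move; the robot and the scene stay as the last step left them, time stands still between calls to the robot, and variables do not carry over. Pictures are saved under pics/ and viewed, and the job is handed in when it is done.

Besides the shell and the picture viewer there is one more tool, called after "Request:" by a JSON object that holds its "name" and its "arguments". play_rows: Moves the arm, as the interface text tells. Its arguments: {"type":"object","properties":{"increments":{"type":"array"}},"required":["increments"]}

```bash
mkdir -p pics; ls; python3 - <<'E'
from cell import r
import cv2
for n in ("scene","top"):
    im=r.get_image(n); cv2.imwrite(f"pics/{n}0.png",im[:,:,::-1])
    i=r.camera_info(n); print(n,i)
print(r.get_state())
E
```

```text
pics
scene {'camera_matrix': array([[511.41970527,   0.        , 266.83901243],
       [  0.        , 511.41970527, 210.33993514],
       [  0.        ,   0.        ,   1.        ]]), 'D': array([-0.0117765,  0.       ,  0.       ,  0.       ,  0.       ]), 'rvec': array([ 2.03742608,  0.80267618, -0.44462881]), 'tvec': array([-0.40874305, -0.12936225,  1.86340623])}
top {'camera_matrix': array([[490.19261811,   0.        , 277.5154861 ],
       [  0.        , 490.19261811, 213.11693833],
       [  0.        ,   0.        ,   1.        ]]), 'D': array([-0.05606778,  0.        ,  0.        ,  0.        ,  0.        ]), 'rvec': array([ 2.04326212, -2.17886874,  0.22711351]), 'tvec': array([0.01519854, 0.56024018, 1.33960609])}
{'clock': 0.1, 'joint_positions': array([-1.18979119e+00,  1.16409628e-01,  1.44222249e+00, -1.38660666e-05,
        1.58401702e+00, -3.78109155e-02]), 'dq': array([ 0.00012191, -0.00208404, -0.00163371,  0.00140967,  0.00077906,
        0.00059702]), 'tau': array([ 1.55465499e-03, -7.22892022e+01, -6.23864722e+01,  7.82572338e-02,
        2.28762761e-02, -4.99495877e-05]), 'ee_pos': array([ 0.27442192, -0.61649901,  0.23498323]), 'ee_rot': array([ 8.38653256e-01, -5.44665437e-01, -4.35812657e-04, -2.98589557e-04]), 'wrist_force': array([-0.52084162, -1.50339662, -0.37581199]), 'wrist_torque': array([0.02260486, 0.0232318 , 0.04621808]), 'width': 0.09291326655364787}
```

View pics/scene0.png

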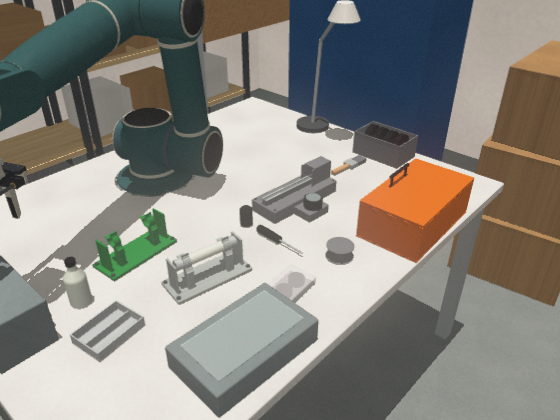

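View pics/top0.png

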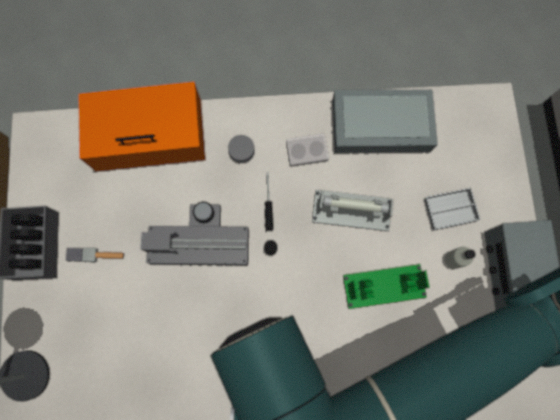

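The tube lies in the chrome holder at top (353,207) and scene (210,252). The module is at top (197,243) with its hood at the left end (158,242). The green look-alike is at top (387,286). Next I'll enlarge these areas.

```bash
cat > h.py <<'E'
import numpy as np,cv2
from cell import r
C={n:r.camera_info(n) for n in("scene","top")}
def ray(n,p):
    c=C[n];u=cv2.undistortPoints(np.array([[p]],float),c["camera_matrix"],c["D"])[0,0]
    R=cv2.Rodrigues(c["rvec"])[0];return -R.T@c["tvec"],R.T@np.array([u[0],u[1],1])
def at(n,p,z):
    o,d=ray(n,p);return o+d*(z-o[2])/d[2]
def proj(n,P):
    c=C[n];return cv2.projectPoints(np.array(P,float).reshape(-1,1,3),c["rvec"],c["tvec"],c["camera_matrix"],c["D"])[0][:,0]
def tri(a,b):
    (o1,d1),(o2,d2)=ray("scene",a),ray("top",b)
    A=np.array([d1,-d2]).T;s=np.linalg.lstsq(A,o2-o1,rcond=None)[0]
    p,q=o1+d1*s[0],o2+d2*s[1];return (p+q)/2,np.linalg.norm(p-q)
def crop(f,x,y,w,h,k,out):
    im=cv2.imread(f)[y:y+h,x:x+w];cv2.imwrite(out,cv2.resize(im,None,fx=k,fy=k,interpolation=cv2.INTER_CUBIC))
E
python3 - <<'E'
from h import *
crop("pics/top0.png",300,175,105,70,7,"pics/th.png")
crop("pics/top0.png",130,190,130,90,6,"pics/tm.png")
crop("pics/scene0.png",155,220,105,85,7,"pics/sh.png")
crop("pics/scene0.png",235,145,115,85,6,"pics/sm.png")
E
```

```text
(no output)
```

View pics/th.png

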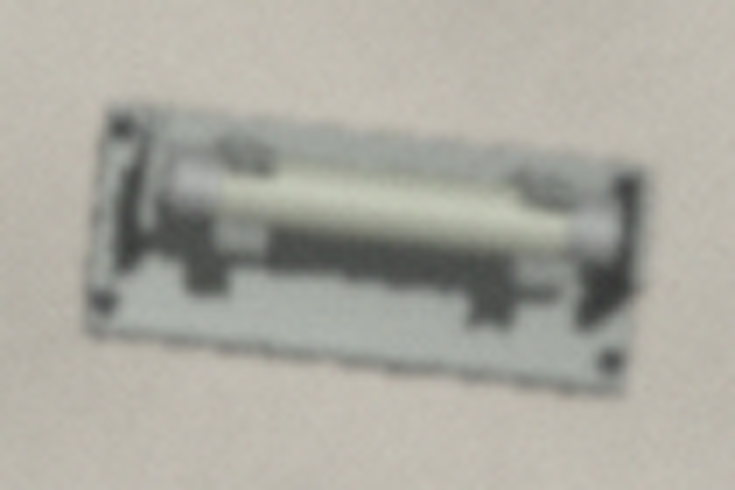

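View pics/tm.png

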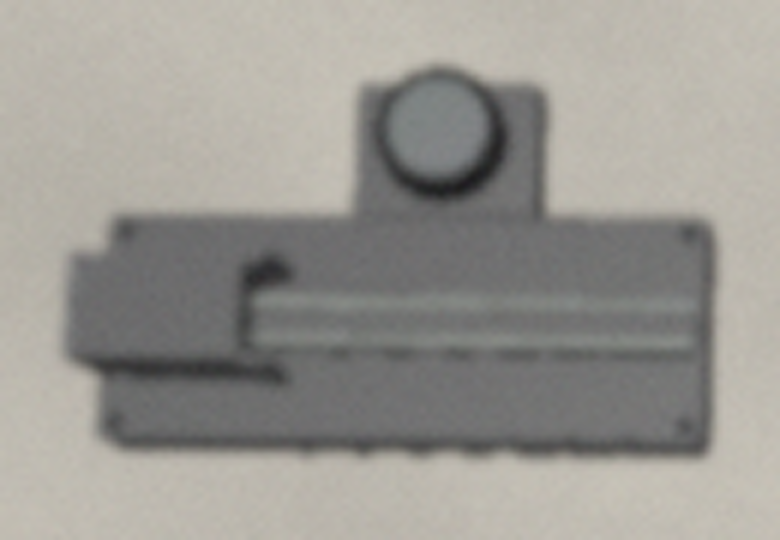

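View pics/sh.png

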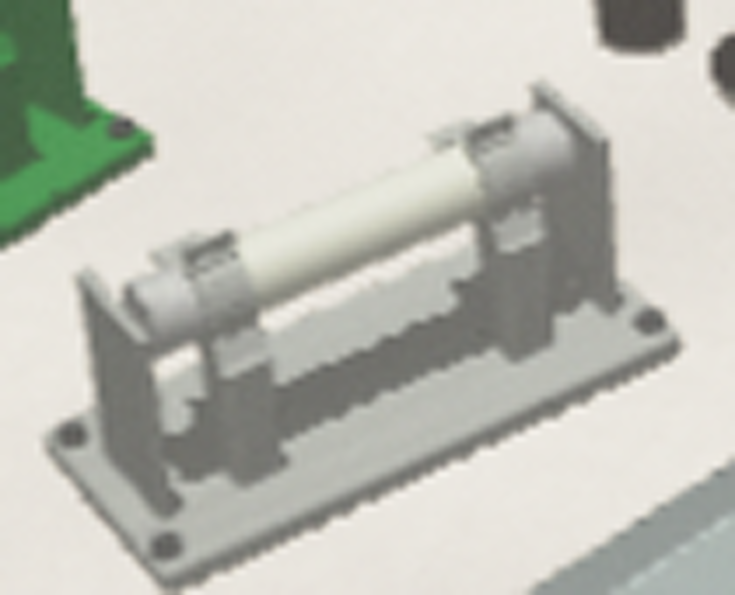

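View pics/sm.png

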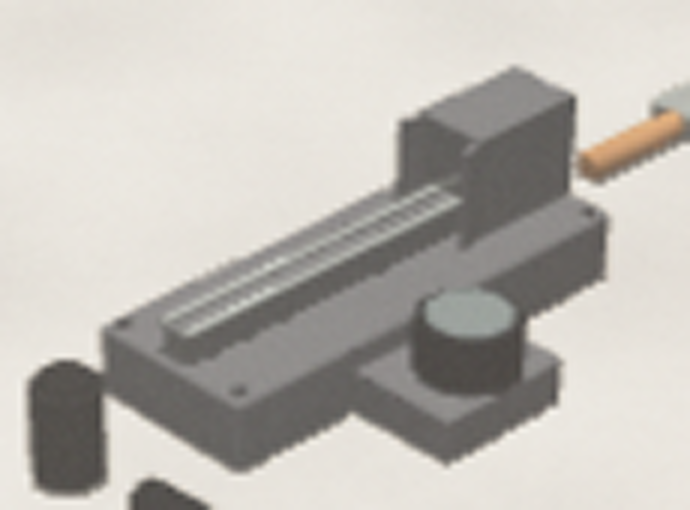

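```bash
python3 - <<'E'
from h import *
np.set_printoptions(precision=4,suppress=True)
for n in C: print(n,ray(n,(280,210))[0], ray(n,(280,210))[1])
T=lambda x,y:(300+x/7,175+y/7)
S=lambda x,y:(155+x/7,220+y/7)
# plate corners top z=.012 ; order TL,TR,BR,BL in crop
pl=[(112,103),(650,168),(620,392),(88,333)]
P=[at("top",T(*p),.012) for p in pl]
for p in P: print(p)
print("sides",[np.linalg.norm(P[i]-P[(i+1)%4]) for i in range(4)],"c",np.mean(P,0))
# scene plate corners (near: left 48,442 ; bottom 170,580; right 682,345)
for p in [(48,442),(170,578),(682,345)]: print("s",at("scene",S(*p),.012))
# tube ends: top image, axis ends
a,b=at("top",T(168,183),.085),at("top",T(614,236),.085);print("tube",a,b,np.linalg.norm(a-b),(a+b)/2, np.arctan2(*(a-b)[[0,1]]))
a2,b2=at("scene",S(575,140),.085),at("scene",S(142,310),.085);print("tube s",a2,b2,np.linalg.norm(a2-b2),(a2+b2)/2)
E
```

```text
scene [ 1.4192 -0.8954  0.9167] [-0.5577  0.6206 -0.5518]
top [ 0.2682 -0.0061  1.4271] [ 0.2145 -0.016  -0.9766]
[ 0.634  -0.1404  0.012 ]
[ 0.5909 -0.3668  0.012 ]
[ 0.4955 -0.3432  0.012 ]
[ 0.5351 -0.1223  0.012 ]
sides [np.float64(0.23042186481899263), np.float64(0.09821429470181493), np.float64(0.22441828100776415), np.float64(0.10049310286699012)] c [ 0.5639 -0.2432  0.012 ]
s [ 0.5094 -0.3492  0.012 ]
s [ 0.6013 -0.364   0.012 ]
s [ 0.646  -0.1464  0.012 ]
tube [ 0.5805 -0.1533  0.085 ] [ 0.5472 -0.3305  0.085 ] 0.18027648151811826 [ 0.5639 -0.2419  0.085 ] 0.1858199506482969
tube s [ 0.5917 -0.1477  0.085 ] [ 0.5498 -0.3262  0.085 ] 0.1832809531734301 [ 0.5707 -0.2369  0.085 ]
```

```bash
cat > ov.py <<'E'
from h import *
def box(x0,x1,y0,y1,z0,z1):
    c=[(x,y,z) for x in(x0,x1) for y in(y0,y1) for z in(z0,z1)]
    return [[c[i],c[j]] for i in range(8) for j in range(i) if bin(i^j).count("1")==1]
def circ(y,rad,z,a0=0,a1=2*np.pi):
    return [(rad*np.cos(t),y,z+rad*np.sin(t)) for t in np.linspace(a0,a1,30)]
def overlay(src,n,x,y,w,h,k,out,x0,y0,yaw,lines):
    crop(src,x,y,w,h,k,out);im=cv2.imread(out)
    c,s=np.cos(yaw),np.sin(yaw)
    for L,col in lines:
        W=[(x0+c*p[0]-s*p[1],y0+s*p[0]+c*p[1],p[2]) for p in L]
        q=(proj(n,W)-[x,y]+.5)*k
        cv2.polylines(im,[np.round(q).astype(int)],False,col,1,cv2.LINE_AA)
    cv2.imwrite(out,im)
def holder():
    L=[(l,(255,0,0)) for l in box(-.05,.05,-.115,.115,0,.012)]
    for y in(-.09,-.07,.07,.09): L.append((circ(y,.015,.085),(0,0,255)))
    for y in(-.098,.098): L+=[([(-.02,y,.012),(-.02,y,.099),(.02,y,.099),(.02,y,.012)],(255,0,255))]
    m=np.radians(125)
    for y in(-.07,-.05,.05,.07):
        L.append((circ(y,.020,.085,m+.9,m+2*np.pi-.9),(0,160,0)))
    for y in (-.06,.06): L.append(([(0,y,.085),(-.574*.03,y,.085+.819*.03)],(0,255,255)))
    return L
E
python3 - <<'E'
from ov import *
for i,yaw in enumerate((-.186,-.186+np.pi)):
    overlay("pics/top0.png","top",300,175,105,70,7,f"pics/oth{i}.png",.5645,-.2425,yaw,holder())
    overlay("pics/scene0.png","scene",155,220,105,85,7,f"pics/osh{i}.png",.5645,-.2425,yaw,holder())
E
```

```text
(no output)
```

View pics/oth0.png

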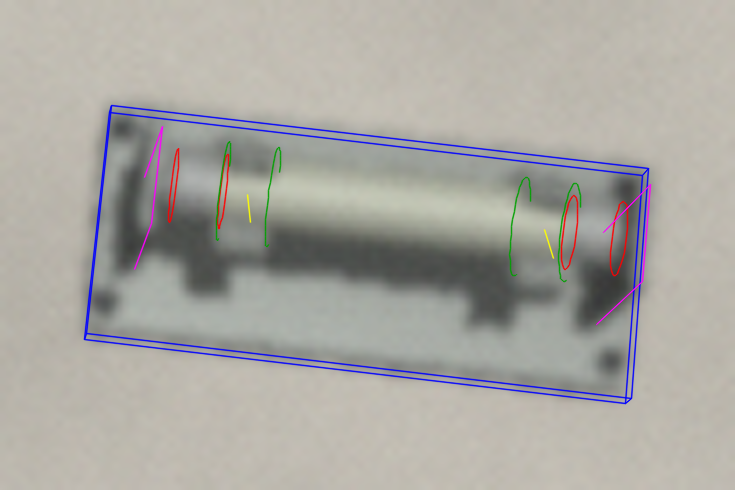

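View pics/osh0.png

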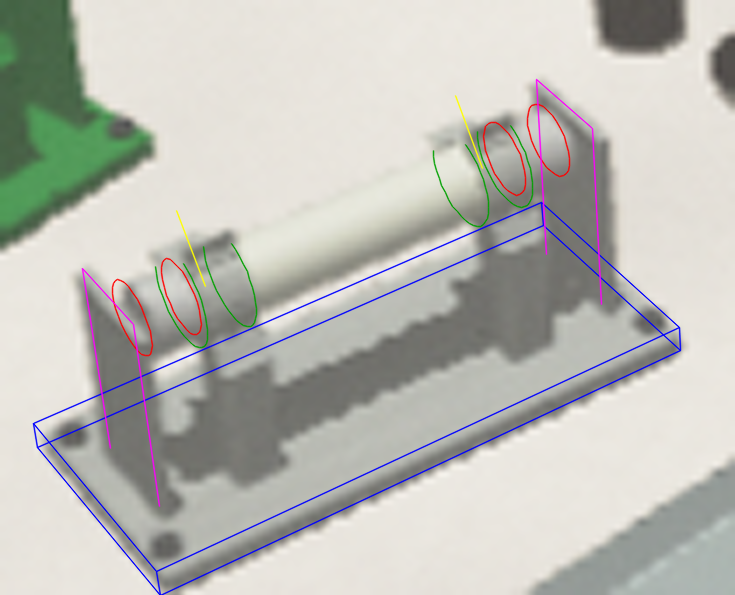

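View pics/osh1.png

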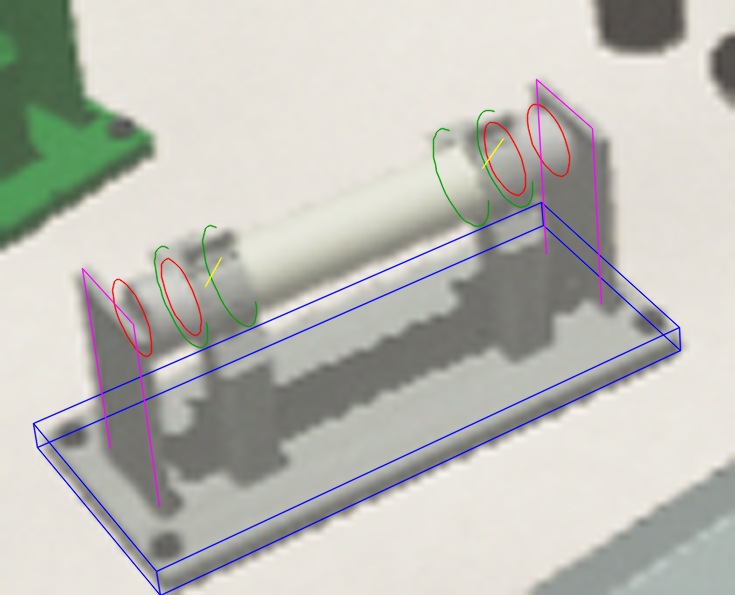

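```bash
python3 - <<'E'
from h import *
crop("pics/scene0.png",162,228,50,42,15,"pics/s1.png")
crop("pics/scene0.png",212,228,50,42,15,"pics/s2.png")
crop("pics/scene0.png",160,268,60,42,13,"pics/s3.png")
E
```

```text
(no output)
```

View pics/s1.png

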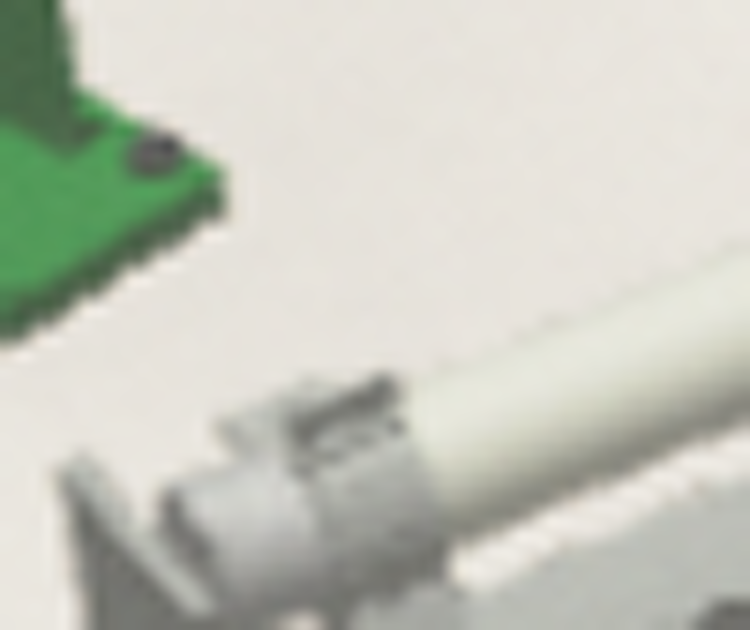

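View pics/s2.png

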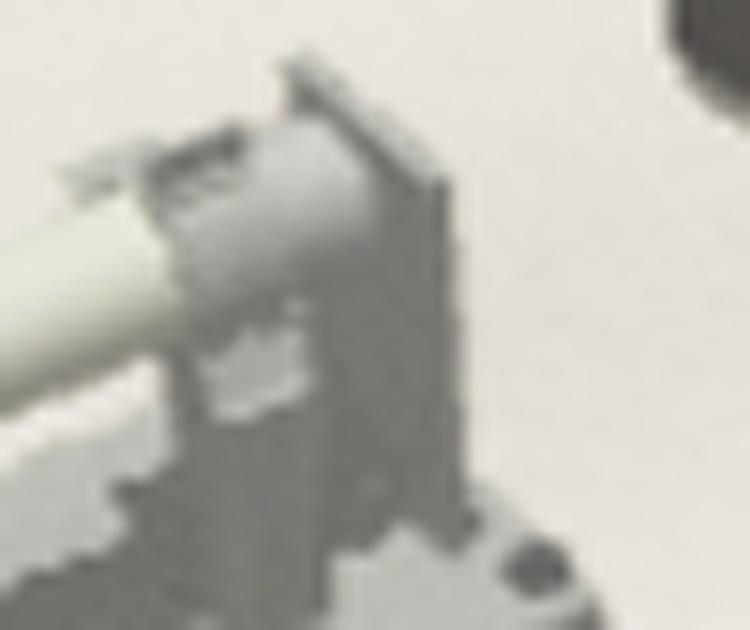

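View pics/s3.png

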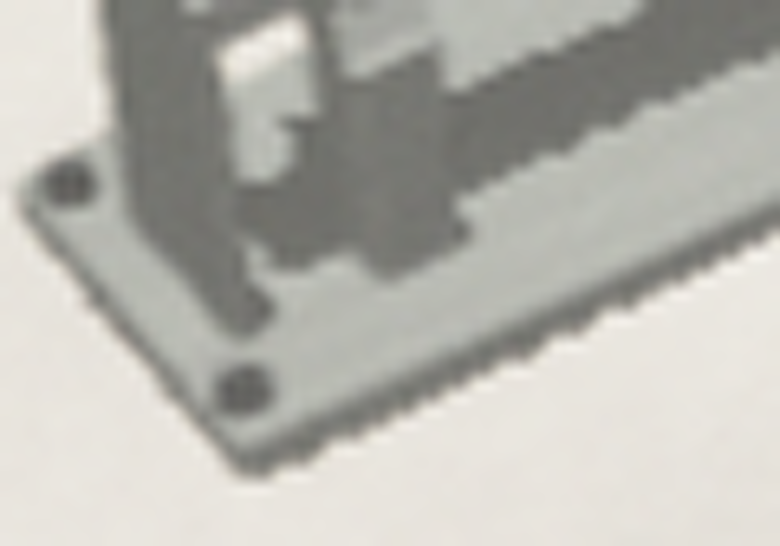

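```bash
cat > fit.py <<'E'
from h import *
from scipy.optimize import least_squares
np.set_printoptions(precision=4,suppress=True)
def W(v,p):
    c,s=np.cos(v[2]),np.sin(v[2]);return (v[0]+c*p[0]-s*p[1],v[1]+s*p[0]+c*p[1],p[2])
def fit(items,v0,pr=True):
    # items: (cam,'p',(u,v),P) or (cam,'l',(u,v),P0,P1)
    def res(v):
        o=[]
        for it in items:
            if it[1]=='p': o+=list(proj(it[0],[W(v,it[3])])[0]-it[2])
            else:
                a,b=proj(it[0],[W(v,it[3]),W(v,it[4])]);d=(b-a)/np.linalg.norm(b-a)
                e=np.array(it[2])-a;o.append(d[0]*e[1]-d[1]*e[0])
        return np.array(o)
    s=least_squares(res,v0,x_scale=[.1,.1,.1]);
    return s.x,np.round(res(s.x),2)
E
python3 - <<'E'
from fit import *
T=lambda x,y:(300+(x+.5)/7-.5,175+(y+.5)/7-.5)
A,B=(0,-.09,.085),(0,.09,.085)
h=.012
top=[("top",'p',T(112,103),(.05,.115,h)),("top",'p',T(650,168),(.05,-.115,h)),("top",'p',T(620,392),(-.05,-.115,h)),("top",'p',T(88,333),(-.05,.115,h))]
ttube=[("top",'l',T(320,204),A,B),("top",'l',T(480,221),A,B)]
sc=[("scene",'p',(178.4,302.2),(.05,-.115,h)),("scene",'p',(161.2,282.7),(-.05,-.115,h)),("scene",'p',(251.5,267.9),(.05,.115,h))]
st=[("scene",'l',(201.5,253),A,B),("scene",'l',(211.5,249),A,B),("scene",'l',(218.2,246.5),A,B)]
v0=[.5645,-.2425,-.186]
for n,L in(("top plate",top),("top all",top+ttube),("sc plate",sc),("sc all",sc+st),("all",top+ttube+sc+st)):
    print(n,*fit(L,v0))
E
```

```text
top plate [ 0.5653 -0.242  -0.1872] [-0.32 -0.13 -0.47 -0.21  1.29  0.63 -0.52 -0.33]
top all [ 0.5649 -0.2419 -0.1868] [-0.34  0.02 -0.49 -0.1   1.29  0.75 -0.53 -0.18 -0.4  -0.1 ]
sc plate [ 0.5714 -0.2449 -0.1712] [-0.    0.89 -1.04 -0.64  1.07 -0.62]
sc all [ 0.569 -0.244 -0.164] [-0.05  0.39 -1.3  -0.98  0.6  -1.35 -1.06 -0.63 -0.18]
all [ 0.5665 -0.2424 -0.1781] [-0.4  -0.22 -0.51 -0.99  1.56 -0.13 -0.3  -0.39 -0.9  -0.79 -0.73 -0.64
 -1.43 -2.13  0.49 -1.63 -0.33 -0.02  0.35]
```

```bash
python3 - <<'E'
from fit import *
T=lambda x,y:(130+(x+.5)/6-.5,190+(y+.5)/6-.5)
S=lambda x,y:(235+(x+.5)/6-.5,145+(y+.5)/6-.5)
A,B=(0,-.135,.066),(0,.07,.066)
top=[("top",'p',T(696,322),A),("top",'l',T(480,322),A,B),("top",'l',T(300,322),A,B)]
L0=(.094,-.3,.064);L1=(.094,.3,.064)
tl=[("top",'l',T(438,130),L0,L1)]
sc=[("scene",'p',S(178,328),A),("scene",'l',S(310,262),A,B),("scene",'l',S(440,197),A,B)]
sl=[("scene",'l',S(472,315),L0,L1)]
v0=[.5,.2,0]
for n,L in(("top",top),("top+l",top+tl),("sc",sc),("sc+l",sc+sl),("all",top+tl+sc+sl)):
    v,e=fit(L,v0);print(n,v,e)
c=at("top",T(438,130),.064);print("lens",c,at("scene",S(472,315),.064))
from ov import *
import ov
Ls=[(l,(255,0,0)) for l in box(-.055,.055,-.15,.15,0,.045)]+[(l,(0,0,255)) for l in box(-.012,.012,-.135,.07,.066,.066)]
Ls+=[([(-.019,.07,.066),(-.019,.07,.108),(.019,.07,.108),(.019,.07,.066)],(0,255,0))]
Ls+=[([(.094+.03*np.cos(t),-.0+.03*np.sin(t),.064) for t in np.linspace(0,6.3,30)],(255,0,255))]
overlay("pics/top0.png","top",130,190,130,90,6,"pics/otm.png",*v,Ls)
overlay("pics/scene0.png","scene",235,145,115,85,6,"pics/osm.png",*v,Ls)
E
```

```text
top [ 0.4867  0.2089 -0.0634] [ 0.  0.  0. -0.]
top+l [ 0.4863  0.2089 -0.0616] [ 0.    0.07  0.13  0.18 -0.39]
sc [ 0.4918  0.2081 -0.0689] [0. 0. 0. 0.]
sc+l [ 0.4919  0.208  -0.0695] [ 0.01  0.01 -0.02 -0.03  0.07]
all [ 0.4878  0.2093 -0.0628] [-0.15 -0.4  -0.38 -0.36 -0.89 -0.49 -0.51  0.77  0.87  0.97]
lens [0.5782 0.1921 0.064 ] [0.5851 0.1886 0.064 ]
```

View pics/otm.png

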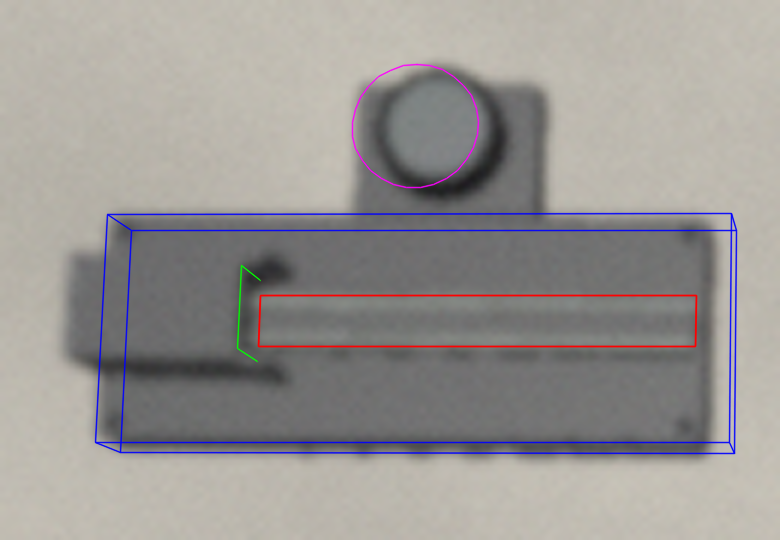

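View pics/osm.png

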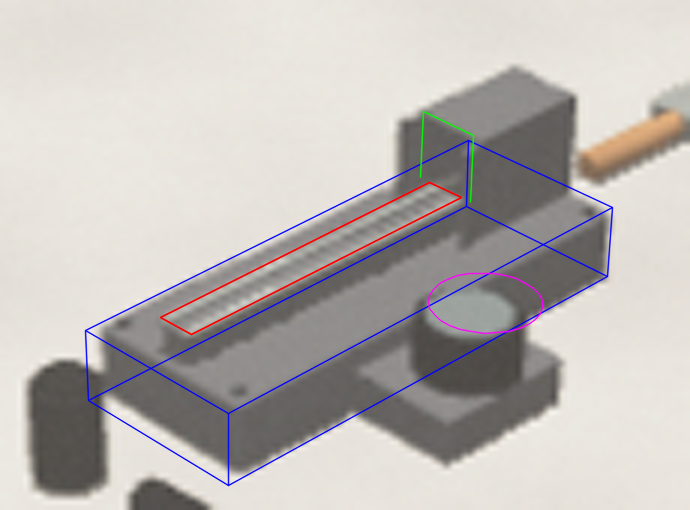

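```bash
cat > mv.py <<'E'
from h import *
from scipy.spatial.transform import Rotation as Ro
np.set_printoptions(precision=4,suppress=True)
def rel(pos,yaw):
    s=r.get_state();R=Ro.from_quat(s["ee_rot"])
    x=np.array([np.cos(yaw),np.sin(yaw),0]);z=np.array([0,0,-1.]);y=np.cross(z,x)
    G=Ro.from_matrix(np.array([x,y,z]).T)
    print("xyz",R.inv().apply(np.array(pos)-s["ee_pos"]),"dr",(R.inv()*G).as_rotvec(),"t",s["clock"])
def st():
    s=r.get_state();R=Ro.from_quat(s["ee_rot"]).as_matrix()
    print("t %.2f"%s["clock"],"pos",s["ee_pos"],"x-yaw",np.arctan2(R[1,0],R[0,0]),"z",R[:,2],"F",s["wrist_force"],"M",s["wrist_torque"],"w",s["width"])
E
python3 - <<'E'
from mv import *
rel((.567,-.2425,.20),-.182)
for n,p in(("cleaner",(460,257)),): print(at("top",p,.14))
E
```

```text
xyz [-0.2227 -0.4194  0.0352] dr [-0.0005  0.001  -0.97  ] t 0.1
[ 0.3928 -0.4955  0.14  ]
```

Request:
{"name": "play_rows", "arguments": {"increments": [{"xyz": [-0.223, -0.419, 0.0], "dr": [0, 0, -0.97], "jaw": 0}, {"xyz": [-0.223, -0.419, 0.0], "dr": [0, 0, -0.97], "jaw": 0}, {"xyz": [-0.223, -0.419, 0.0], "dr": [0, 0, -0.97], "jaw": 0}, {"xyz": [-0.223, -0.419, 0.0], "dr": [0, 0, -0.97], "jaw": 0}, {"xyz": [-0.223, -0.419, 0.0], "dr": [0, 0, -0.97], "jaw": 0}, {"xyz": [-0.223, -0.419, 0.0], "dr": [0, 0, -0.97], "jaw": 0}, {"xyz": [-0.223, -0.419, 0.0], "dr": [0, 0, -0.97], "jaw": 0}, {"xyz": [-0.223, -0.419, 0.0], "dr": [0, 0, -0.97], "jaw": 0}, {"xyz": [-0.223, -0.419, 0.0], "dr": [0, 0, -0.97], "jaw": 0}, {"xyz": [-0.223, -0.419, 0.035], "dr": [0, 0, -0.97], "jaw": 0}, {"xyz": [-0.223, -0.419, 0.035], "dr": [0, 0, -0.97], "jaw": 0}, {"xyz": [-0.223, -0.419, 0.035], "dr": [0, 0, -0.97], "jaw": 0}, {"xyz": [-0.223, -0.419, 0.035], "dr": [0, 0, -0.97], "jaw": 0}]}}

```text
clock: 1.72
ee_pos: [0.5668, -0.2431, 0.2021]
ee_rot: [0.996, -0.091, 0.001, 0.0]
wrist_force: [-0.6, -0.4, 0.3]
width: 0.0929
```

```bash
python3 - <<'E'
from mv import *
for n in ("scene","top"): cv2.imwrite(f"pics/{n}1.png",r.get_image(n)[:,:,::-1])
st(); s=r.get_state()
print(proj("top",[s["ee_pos"]]),proj("scene",[s["ee_pos"]]))
crop("pics/top1.png",280,130,150,120,5,"pics/t1.png")
crop("pics/scene1.png",140,190,140,120,5,"pics/sc1.png")
E
```

```text
t 1.82 pos [ 0.5667 -0.2429  0.2017] x-yaw -0.18228925656347736 z [ 0.0011 -0.0005 -1.    ] F [-0.2288 -0.058  -0.8837] M [-0.0472 -0.0824  0.0206] w 0.09258350454783382
[[363.0403 193.6445]] [[200.8271 215.3799]]
```

View pics/t1.png

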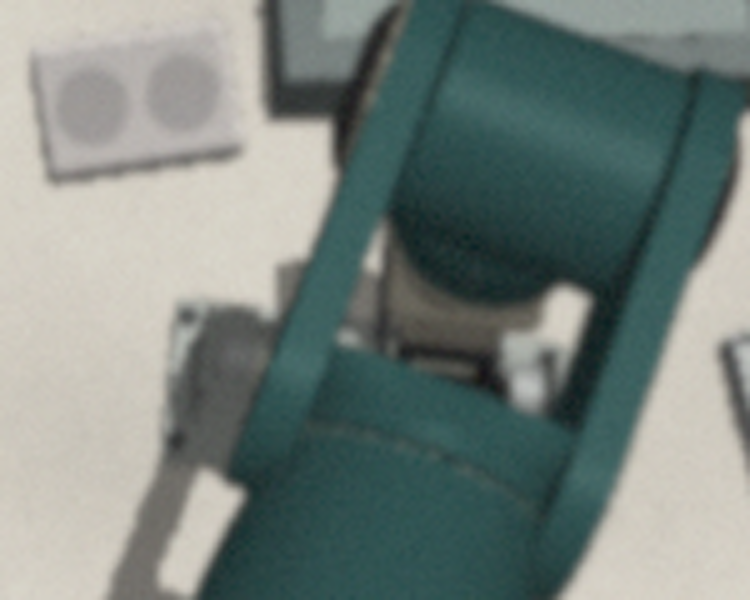

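View pics/sc1.png

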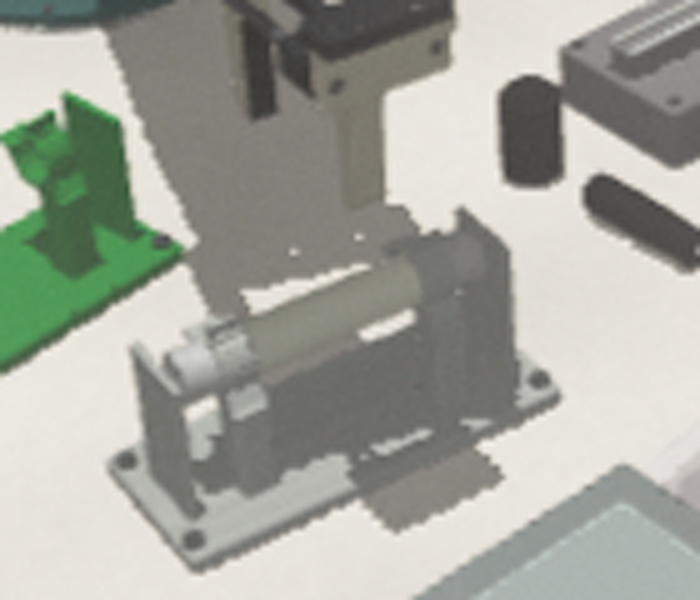

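```bash
python3 - <<'E'
from ov import *
s=r.get_state();p=s["ee_pos"]
L=[]
for a,b in((.0463,.064),(-.064,-.0463)):
    L+=[(l,(0,0,255)) for l in box(a,b,-.0075,.0075,p[2]-.017,p[2]+.03)]
overlay("pics/scene1.png","scene",170,190,70,60,10,"pics/of.png",p[0],p[1],-.1823,L)
E
```

```text
(no output)
```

View pics/of.png

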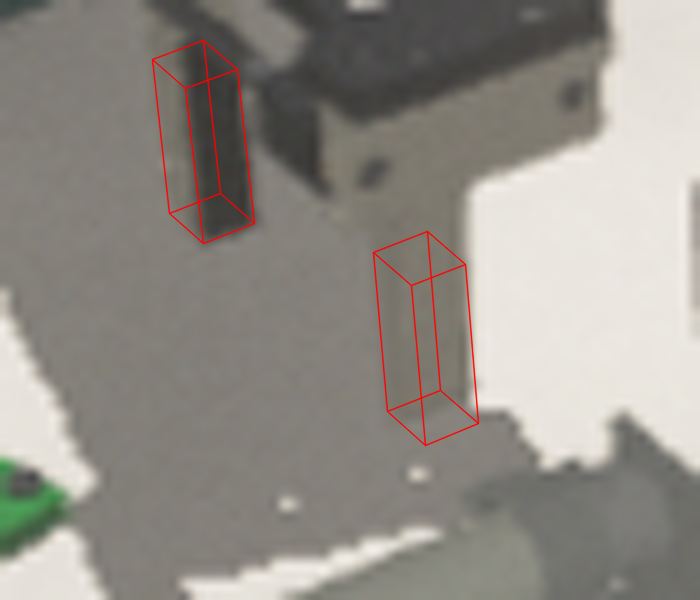

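```bash
python3 - <<'E'
from fit import *
from scipy.optimize import brentq
im=cv2.imread("pics/scene0.png").astype(float)
# silhouette profile perpendicular to tube, across the white portion
v=[.567,-.2425,-.182]
g=cv2.GaussianBlur(im,(0,0),.5)
for y in(-.035,-.02,0,.02,.035):
    a,b=proj("scene",[W(v,(0,y,.085)),W(v,(0,y+.01,.085))]);d=(b-a)/np.linalg.norm(b-a);n=np.array([-d[1],d[0]])
    t=np.arange(-12,12.1,.75)
    q=a+t[:,None]*n
    pr=cv2.remap(g.astype(np.float32),q[:,0].astype(np.float32).reshape(1,-1),q[:,1].astype(np.float32).reshape(1,-1),cv2.INTER_CUBIC)[0]
    print(y,a); print(np.array2string(pr[:,0].astype(int)),)  # blue: white tube is less blue
# predicted silhouette half width / shift per mm
for dx in(0,.003):
  for z in(.085,.087):
    a=proj("scene",[W([v[0]+dx,v[1],v[2]],(0,0,z))])[0];print(dx,z,a)
E
```

```text
-0.035 [192.9511 257.1695]
[217 218 218 218 219 219 219 218 214 210 214 217 219 219 216 211 203 194
 182 168 155 140 131 137 169 209 222 218 201 187 183 181 180]
-0.02 [197.9901 254.9976]
[220 220 219 219 219 220 220 219 216 213 215 218 220 220 217 212 204 194
 182 170 156 140 133 140 177 211 219 219 206 189 183 183 183]
0 [204.6243 252.138 ]
[220 220 220 220 220 220 220 219 218 215 214 218 219 218 216 211 203 194
 182 169 157 141 133 143 184 218 217 203 189 185 183 183 183]
0.02 [211.1636 249.3193]
[221 222 221 220 221 221 221 220 219 214 213 218 219 218 217 212 204 195
 185 170 156 143 133 144 182 215 220 207 190 183 184 183 182]
0.035 [216.007  247.2316]
[220 220 221 221 222 221 221 221 221 217 215 217 219 219 217 212 203 194
 184 170 156 141 131 139 170 207 219 214 201 188 184 184 181]
0 0.085 [204.6243 252.138 ]
0 0.087 [204.5652 251.5375]
0.003 0.085 [205.3756 252.6178]
0.003 0.087 [205.317  252.0169]
```

Request:
{"name": "play_rows", "arguments": {"increments": [{"xyz": [0.001, 0.0, 0.03], "dr": [0, 0, 0], "jaw": 0}, {"xyz": [0.001, 0.0, 0.06], "dr": [0, 0, 0], "jaw": 0.0}, {"xyz": [0.001, 0.0, 0.09], "dr": [0, 0, 0], "jaw": 0}, {"xyz": [0.001, 0.0, 0.11], "dr": [0, 0, 0], "jaw": 0.3}, {"xyz": [0.001, 0.0, 0.119], "dr": [0, 0, 0], "jaw": 0.5}, {"xyz": [0.001, 0.0, 0.119], "dr": [0, 0, 0], "jaw": 0.6}, {"xyz": [0.001, 0.0, 0.119], "dr": [0, 0, 0], "jaw": 0.6}]}}

```text
clock: 2.7
ee_pos: [0.5681, -0.2429, 0.0828]
ee_rot: [0.996, -0.091, 0.001, 0.0]
wrist_force: [0.0, 0.0, -0.8]
width: 0.0575
```

```bash
python3 - <<'E'
from mv import *
cv2.imwrite(f"pics/scene2.png",r.get_image("scene")[:,:,::-1])
st()
crop("pics/scene2.png",170,210,80,65,10,"pics/sc2.png")
E
```

```text
t 2.75 pos [ 0.568  -0.243   0.0828] x-yaw -0.18196194620748757 z [ 0.0014 -0.0006 -1.    ] F [-0.7374 -0.1336 -0.0246] M [-0.0651 -0.0348 -0.0907] w 0.05363927478790356
```

View pics/sc2.png

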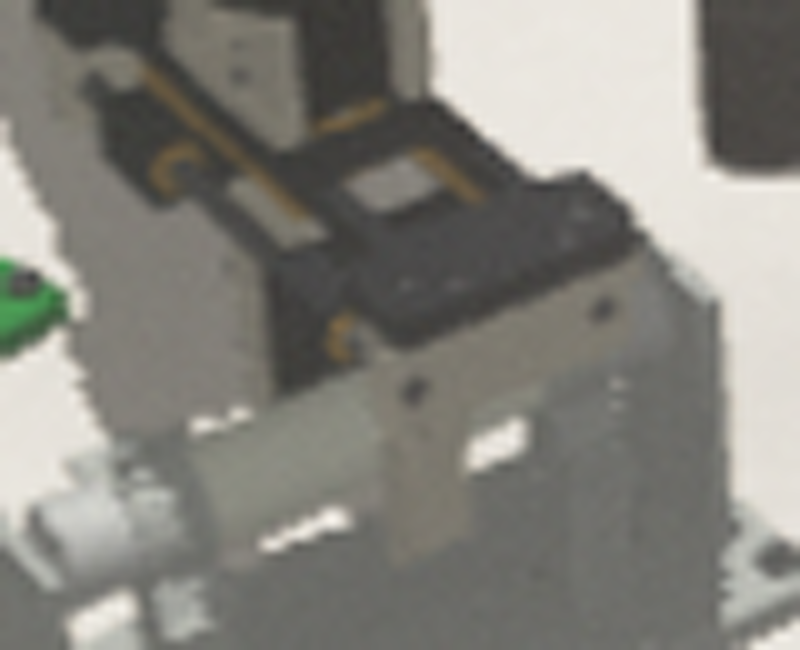

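Request:
{"name": "play_rows", "arguments": {"increments": [{"xyz": [0, 0, 0], "dr": [0, 0, 0], "jaw": 0.6}, {"xyz": [0, 0, 0], "dr": [0, 0, 0], "jaw": 0.62}, {"xyz": [0, 0, 0], "dr": [0, 0, 0], "jaw": 0.64}, {"xyz": [0, 0, 0], "dr": [0, 0, 0], "jaw": 0.64}, {"xyz": [0, 0, 0], "dr": [0, 0, 0], "jaw": 0.64}]}}

```text
clock: 3.38
ee_pos: [0.5676, -0.2427, 0.0816]
ee_rot: [0.996, -0.091, -0.0, 0.0]
wrist_force: [0.2, 0.4, 0.1]
width: 0.0334
```

```bash
python3 -c "
from mv import *
st()"
```

```text
t 3.38 pos [ 0.5676 -0.2427  0.0816] x-yaw -0.18197280180091507 z [-0. -0. -1.] F [0.2172 0.3971 0.0805] M [-0.04   -0.0494  0.0552] w 0.033448626410122945
```

Request:
{"name": "play_rows", "arguments": {"increments": [{"xyz": [0, 0, 0], "dr": [0, 0, 0], "jaw": 0.65}, {"xyz": [0, 0, 0], "dr": [0, 0, 0], "jaw": 0.655}, {"xyz": [0, 0, 0], "dr": [0, 0, 0], "jaw": 0.66}, {"xyz": [0, 0, 0], "dr": [0, 0, 0], "jaw": 0.66}]}}

```text
clock: 3.88
ee_pos: [0.5676, -0.2427, 0.0816]
ee_rot: [0.996, -0.091, -0.0, -0.0]
wrist_force: [0.7, 0.2, -0.1]
width: 0.0316
```

```bash
python3 -c "
from mv import *
st()"
```

```text
t 3.88 pos [ 0.5676 -0.2427  0.0816] x-yaw -0.1820035118211587 z [-0.  0. -1.] F [ 0.7004  0.2225 -0.108 ] M [-0.046  -0.0858 -0.0288] w 0.03163961923219997
```

Request:
{"name": "play_rows", "arguments": {"increments": [{"xyz": [0, 0, 0], "dr": [0, 0, 0], "jaw": 0.68}, {"xyz": [0, 0, 0], "dr": [0, 0, 0], "jaw": 0.75}, {"xyz": [0, 0, 0], "dr": [0, 0, 0], "jaw": 1}, {"xyz": [0, 0, 0], "dr": [0, 0, 0], "jaw": 1}, {"xyz": [0, 0, 0], "dr": [0, 0, 0], "jaw": 1}]}}

```text
clock: 4.5
ee_pos: [0.567, -0.2426, 0.0816]
ee_rot: [0.996, -0.091, -0.001, -0.0]
wrist_force: [-6.7, 1.5, 3.3]
width: 0.0293
```

```bash
python3 -c "
from mv import *
st()"
```

```text
t 4.50 pos [ 0.567  -0.2426  0.0816] x-yaw -0.18199886054484032 z [-0.0015  0.0004 -1.    ] F [-6.7116  1.476   3.2596] M [0.269  1.1094 0.0126] w 0.02927585591762872
```

Request:
{"name": "play_rows", "arguments": {"increments": [{"xyz": [-0.0008, 0, 0], "dr": [0, 0, 0], "jaw": 1}, {"xyz": [-0.0008, 0, 0], "dr": [0, 0, 0], "jaw": 1}]}}

```text
clock: 4.75
ee_pos: [0.5669, -0.2426, 0.0817]
ee_rot: [0.996, -0.091, 0.0, 0.0]
wrist_force: [0.7, -0.3, -0.8]
width: 0.0288
```

```bash
python3 -c "
from mv import *
st()"
```

```text
t 4.75 pos [ 0.5669 -0.2426  0.0817] x-yaw -0.18203049868746315 z [ 0.0004 -0.0001 -1.    ] F [ 0.7249 -0.3304 -0.8096] M [-0.1441 -0.2797 -0.0665] w 0.028769693980573437
```

Request:
{"name": "play_rows", "arguments": {"increments": [{"xyz": [-0.00057, 0, -0.00082], "dr": [0, 0, 0], "jaw": 1}, {"xyz": [-0.00115, 0, -0.00164], "dr": [0, 0, 0], "jaw": 1}, {"xyz": [-0.00172, 0, -0.00246], "dr": [0, 0, 0], "jaw": 1}, {"xyz": [-0.0023, 0, -0.00328], "dr": [0, 0, 0], "jaw": 1}]}}

```text
clock: 5.25
ee_pos: [0.5652, -0.242, 0.0832]
ee_rot: [0.996, -0.091, 0.001, -0.0]
wrist_force: [17.4, -4.0, -20.5]
width: 0.0295
```

```bash
python3 -c "
from mv import *
st()"
```

```text
t 5.25 pos [ 0.5652 -0.242   0.0832] x-yaw -0.18189153341604739 z [ 0.0014  0.0002 -1.    ] F [ 17.4017  -3.9812 -20.5258] M [-0.6292 -2.9774  0.0657] w 0.029547748079131887
```

Request:
{"name": "play_rows", "arguments": {"increments": [{"xyz": [0, 0, 0], "dr": [0, 0, 0], "jaw": 1}, {"xyz": [0, 0, 0], "dr": [0, 0, 0], "jaw": 1}]}}

```text
clock: 5.5
ee_pos: [0.5651, -0.242, 0.0834]
ee_rot: [0.996, -0.091, 0.001, -0.0]
wrist_force: [14.4, -2.6, -18.5]
width: 0.0294
```

```bash
python3 -c "
from mv import *
st()"
```

```text
t 5.50 pos [ 0.5651 -0.242   0.0834] x-yaw -0.18195550779382613 z [ 0.0012  0.0003 -1.    ] F [ 14.3867  -2.6209 -18.4853] M [-0.6082 -2.6123  0.03  ] w 0.029435736636453904
```

Request:
{"name": "play_rows", "arguments": {"increments": [{"xyz": [-0.0006, 0, -0.0008], "dr": [0, 0, 0], "jaw": 1}, {"xyz": [-0.0012, 0, -0.0016], "dr": [0, 0, 0], "jaw": 1}, {"xyz": [-0.0017, 0, -0.0025], "dr": [0, 0, 0], "jaw": 1}]}}

```text
clock: 5.88
ee_pos: [0.5634, -0.2417, 0.086]
ee_rot: [0.996, -0.091, 0.0, -0.0]
wrist_force: [13.1, -3.0, -17.7]
width: 0.0295
```

```bash
python3 -c "
from mv import *
st()
cv2.imwrite('pics/scene3.png',r.get_image('scene')[:,:,::-1])
crop('pics/scene3.png',160,210,100,75,8,'pics/sc3.png')"
```

```text
t 5.88 pos [ 0.5634 -0.2417  0.086 ] x-yaw -0.18180487112213367 z [ 0.0009  0.0004 -1.    ] F [ 13.1281  -2.972  -17.721 ] M [-0.4048 -2.212  -0.0218] w 0.029492005056129093
```

View pics/sc3.png

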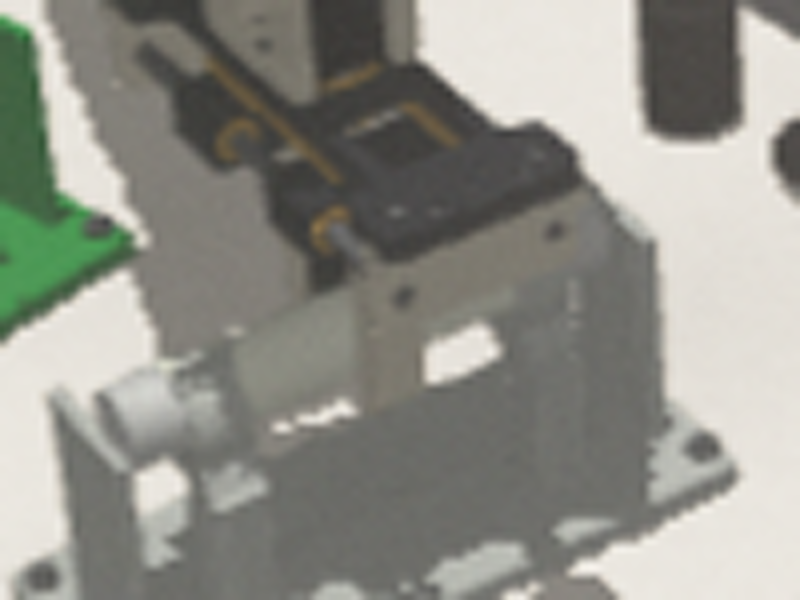

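Request:
{"name": "play_rows", "arguments": {"increments": [{"xyz": [-0.0004, 0, -0.0011], "dr": [0, 0, 0], "jaw": 1}, {"xyz": [-0.001, 0, -0.0021], "dr": [0, 0, 0], "jaw": 1}, {"xyz": [-0.0017, 0, -0.003], "dr": [0, 0, 0], "jaw": 1}, {"xyz": [-0.0023, 0, -0.0038], "dr": [0, 0, 0], "jaw": 1}, {"xyz": [-0.0029, 0, -0.0046], "dr": [0, 0, 0], "jaw": 1}]}}

```text
clock: 6.55
ee_pos: [0.5601, -0.2412, 0.0912]
ee_rot: [0.996, -0.091, -0.0, -0.0]
wrist_force: [4.8, -0.6, -8.3]
width: 0.0294
```

```bash
python3 -c "
from mv import *
st()"
```

```text
t 6.55 pos [ 0.5601 -0.2412  0.0912] x-yaw -0.18187907388664715 z [-0.0001  0.0004 -1.    ] F [ 4.8153 -0.5779 -8.2588] M [-0.1481 -0.9713  0.0278] w 0.02942776515838234
```

Request:
{"name": "play_rows", "arguments": {"increments": [{"xyz": [-0.0009, 0, -0.0013], "dr": [0, 0, 0], "jaw": 1}, {"xyz": [-0.0018, 0, -0.0025], "dr": [0, 0, 0], "jaw": 1}, {"xyz": [-0.0029, 0, -0.0041], "dr": [0, 0, 0], "jaw": 1}, {"xyz": [-0.0046, 0, -0.0066], "dr": [0, 0, 0], "jaw": 1}, {"xyz": [-0.0069, 0, -0.0098], "dr": [0, 0, 0], "jaw": 1}, {"xyz": [-0.0103, 0, -0.0147], "dr": [0, 0, 0], "jaw": 1}, {"xyz": [-0.0143, 0, -0.0205], "dr": [0, 0, 0], "jaw": 1}, {"xyz": [-0.0172, 0, -0.0246], "dr": [0, 0, 0], "jaw": 1}, {"xyz": [-0.0201, 0, -0.0287], "dr": [0, 0, 0], "jaw": 1}, {"xyz": [-0.0201, 0, -0.0287], "dr": [0, 0, 0], "jaw": 1}]}}

```text
clock: 7.8
ee_pos: [0.5402, -0.2377, 0.1211]
ee_rot: [0.996, -0.091, 0.0, 0.0]
wrist_force: [0.1, -0.4, -2.4]
width: 0.029
```

```bash
python3 -c "
from mv import *
st()
cv2.imwrite('pics/scene4.png',r.get_image('scene')[:,:,::-1])
crop('pics/scene4.png',150,190,110,100,6,'pics/sc4.png')"
```

```text
t 7.80 pos [ 0.5402 -0.2377  0.1211] x-yaw -0.1820472381284775 z [ 0.0005 -0.0002 -1.    ] F [ 0.0922 -0.3785 -2.4474] M [-0.0207 -0.0559  0.0387] w 0.029024140249142804
```

View pics/sc4.png

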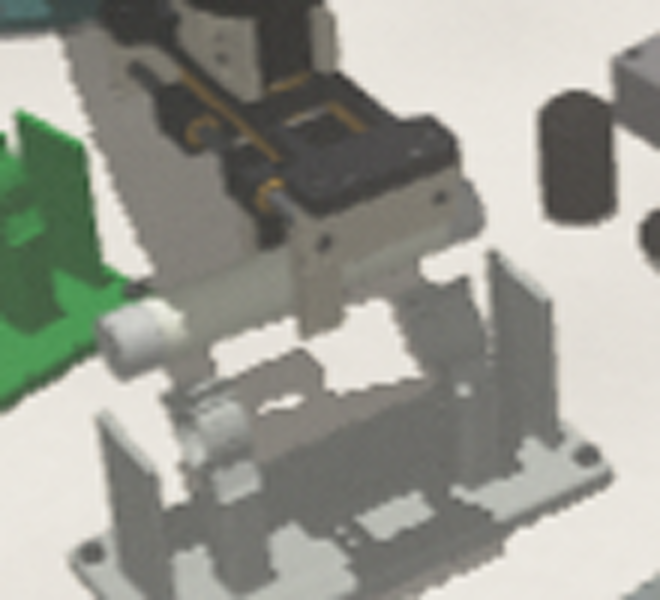

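```bash
python3 -c "
from mv import *
rel((.4865,.169,.19),-.063)"
```

```text
xyz [-0.1264 -0.3903 -0.0692] dr [ 0.0001 -0.0002 -0.119 ] t 7.85
```

Request:
{"name": "play_rows", "arguments": {"increments": [{"xyz": [-0.01, 0, -0.025], "dr": [0, 0, 0], "jaw": 1}, {"xyz": [-0.01, -0.005, -0.055], "dr": [0, 0, 0], "jaw": 1}, {"xyz": [-0.02, -0.03, -0.0692], "dr": [0, 0, 0], "jaw": 1}, {"xyz": [-0.03, -0.075, -0.0692], "dr": [0, 0, -0.02], "jaw": 1}, {"xyz": [-0.05, -0.125, -0.0692], "dr": [0, 0, -0.04], "jaw": 1}, {"xyz": [-0.065, -0.175, -0.0692], "dr": [0, 0, -0.06], "jaw": 1}, {"xyz": [-0.08, -0.225, -0.0692], "dr": [0, 0, -0.08], "jaw": 1}, {"xyz": [-0.095, -0.275, -0.0692], "dr": [0, 0, -0.1], "jaw": 1}, {"xyz": [-0.11, -0.325, -0.0692], "dr": [0, 0, -0.119], "jaw": 1}, {"xyz": [-0.12, -0.365, -0.0692], "dr": [0, 0, -0.119], "jaw": 1}, {"xyz": [-0.1255, -0.385, -0.0692], "dr": [0, 0, -0.119], "jaw": 1}, {"xyz": [-0.1264, -0.3903, -0.0692], "dr": [0, 0, -0.119], "jaw": 1}, {"xyz": [-0.1264, -0.3903, -0.0692], "dr": [0, 0, -0.119], "jaw": 1}, {"xyz": [-0.1264, -0.3903, -0.0692], "dr": [0, 0, -0.119], "jaw": 1}]}}

```text
clock: 9.6
ee_pos: [0.4867, 0.1683, 0.1899]
ee_rot: [0.999, -0.032, -0.0, 0.0]
wrist_force: [0.4, -0.5, -1.5]
width: 0.0294
```

```bash
python3 -c "
from mv import *
st()
for n in('scene','top'): cv2.imwrite('pics/%s5.png'%n,r.get_image(n)[:,:,::-1])
crop('pics/scene5.png',220,110,130,105,6,'pics/sc5.png')
crop('pics/top5.png',130,170,140,110,5,'pics/t5.png')"
```

```text
t 9.60 pos [0.4867 0.1683 0.1899] x-yaw -0.06385925016790146 z [-0.0001 -0.0002 -1.    ] F [ 0.4259 -0.5238 -1.4899] M [-0.0488 -0.0817  0.0041] w 0.0293682552568579
```

View pics/sc5.png

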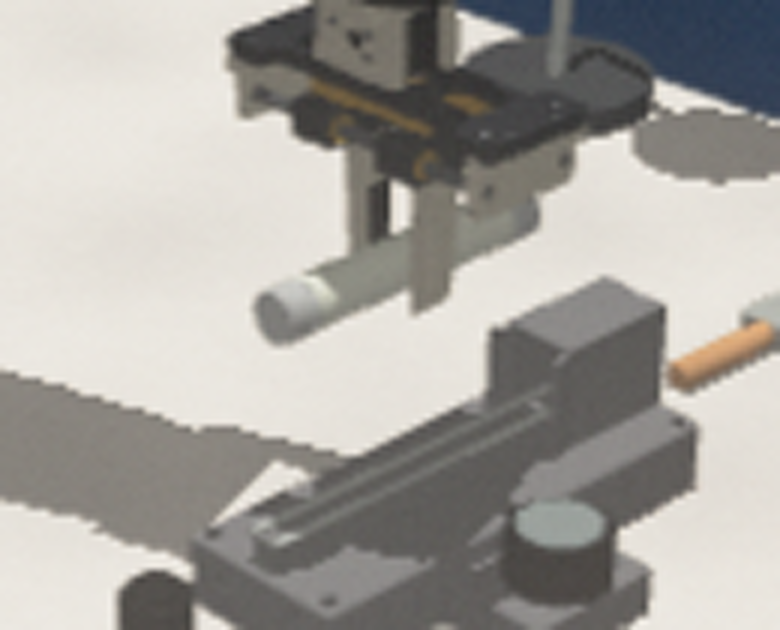

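View pics/t5.png

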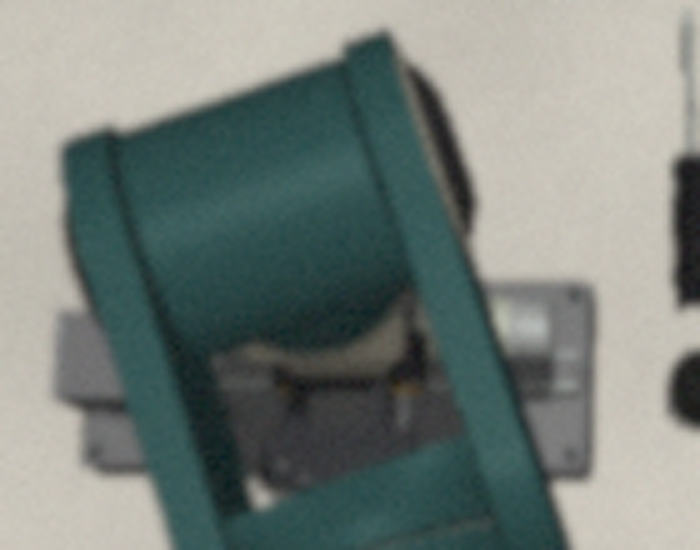

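```bash
python3 - <<'E'
from ov import *
p=r.get_state()["ee_pos"]
L=[]
for y in(-.09,.09): L.append((circ(y,.015,p[2]+.0025),(0,0,255)))
# rails drawn in the same call: same yaw, frame at p: offset
v=(.4885,.209,-.0635)
overlay("pics/scene5.png","scene",220,110,130,105,6,"pics/o5.png",p[0],p[1],-.0639,L)
crop("pics/scene5.png",0,0,1,1,1,"pics/x.png")
im=cv2.imread("pics/o5.png")
c,s=np.cos(v[2]),np.sin(v[2])
for col,dx in(((255,0,0),0),((0,200,0),.004)):
  for X in(-.012,.012):
    W=[(v[0]+dx+c*X-s*y,v[1]+s*X+c*y,.067) for y in(-.135,.06)]
    q=(proj("scene",W)-[220,110]+.5)*6
    cv2.polylines(im,[np.round(q).astype(int)],False,col,1,cv2.LINE_AA)
cv2.imwrite("pics/o5.png",im)
E
```

```text
(no output)
```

View pics/o5.png

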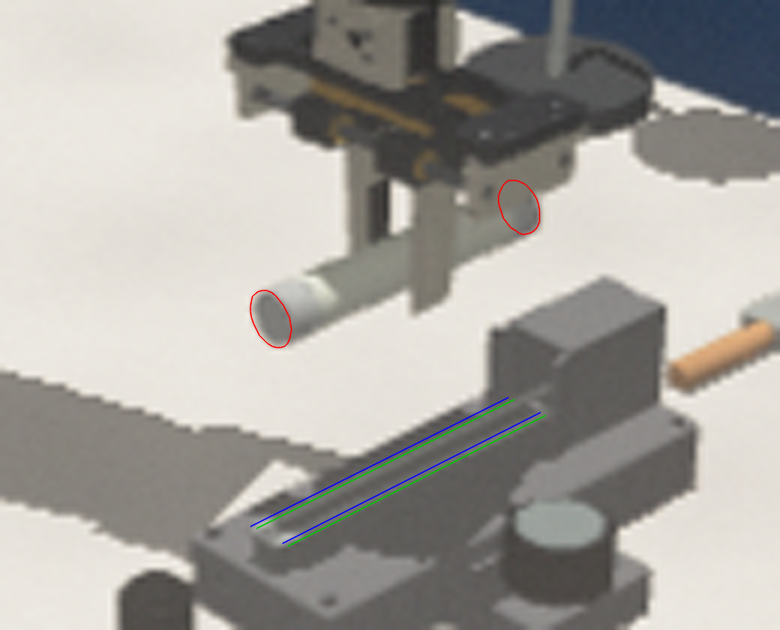

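Request:
{"name": "play_rows", "arguments": {"increments": [{"xyz": [0.001, 0, 0.02], "dr": [0, 0, 0], "jaw": 1}, {"xyz": [0.001, 0, 0.045], "dr": [0, 0, 0], "jaw": 1}, {"xyz": [0.001, 0, 0.07], "dr": [0, 0, 0], "jaw": 1}, {"xyz": [0.001, 0, 0.088], "dr": [0, 0, 0], "jaw": 1}, {"xyz": [0.001, 0, 0.1], "dr": [0, 0, 0], "jaw": 1}, {"xyz": [0.001, 0, 0.106], "dr": [0, 0, 0], "jaw": 1}, {"xyz": [0.001, 0, 0.107], "dr": [0, 0, 0], "jaw": 1}, {"xyz": [0.001, 0, 0.107], "dr": [0, 0, 0], "jaw": 1}]}}

```text
clock: 10.7
ee_pos: [0.4878, 0.1691, 0.0835]
ee_rot: [1.0, -0.031, 0.0, -0.0]
wrist_force: [-0.3, 0.8, -3.1]
width: 0.0295
```

```bash
python3 -c "
from mv import *
st()
for n in('scene',): cv2.imwrite('pics/%s6.png'%n,r.get_image(n)[:,:,::-1])
crop('pics/scene6.png',240,130,100,80,8,'pics/sc6.png')"
```

```text
t 10.70 pos [0.4878 0.1691 0.0835] x-yaw -0.06292674237923086 z [ 0.0007  0.0002 -1.    ] F [-0.2593  0.8354 -3.1176] M [-0.019  -0.0439 -0.029 ] w 0.02945638926838028
```

View pics/sc6.png

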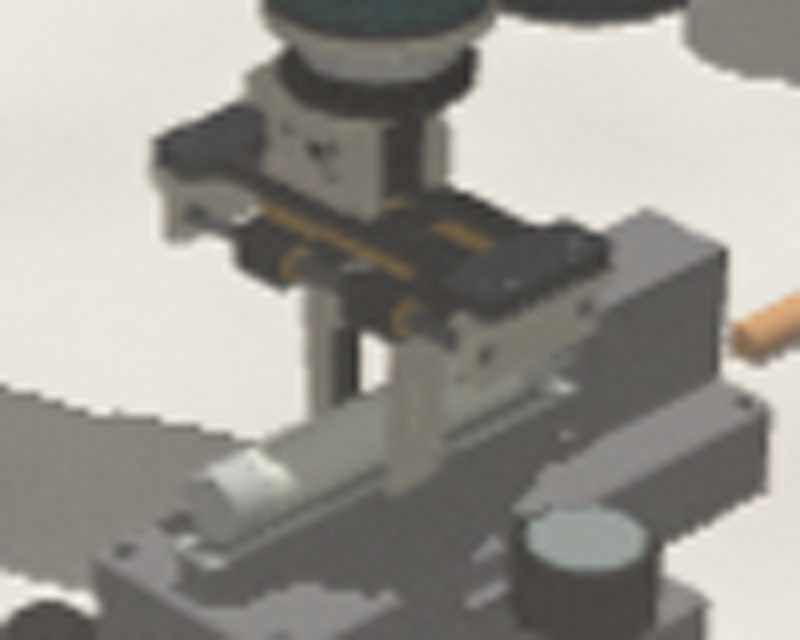

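Not touching yet, and it lines up. I'll lower in 1 mm steps.

Request:
{"name": "play_rows", "arguments": {"increments": [{"xyz": [0, 0, 0.001], "dr": [0, 0, 0], "jaw": 1}, {"xyz": [0, 0, 0.002], "dr": [0, 0, 0], "jaw": 1}, {"xyz": [0, 0, 0.003], "dr": [0, 0, 0], "jaw": 1}, {"xyz": [0, 0, 0.004], "dr": [0, 0, 0], "jaw": 1}, {"xyz": [0, 0, 0.004], "dr": [0, 0, 0], "jaw": 1}]}}

```text
clock: 11.38
ee_pos: [0.4873, 0.169, 0.079]
ee_rot: [1.0, -0.031, -0.0, -0.0]
wrist_force: [-5.3, -0.2, 1.5]
width: 0.0297
```

```bash
python3 -c "
from mv import *
st()"
```

```text
t 11.38 pos [0.4873 0.169  0.079 ] x-yaw -0.06291939730315771 z [-0.0007  0.0001 -1.    ] F [-5.2768 -0.1522  1.5499] M [0.0981 1.0072 0.0318] w 0.02968814442067264
```

Request:
{"name": "play_rows", "arguments": {"increments": [{"xyz": [-0.0012, 0, 0], "dr": [0, 0, 0], "jaw": 1}, {"xyz": [-0.0012, 0, 0.0005], "dr": [0, 0, 0], "jaw": 1}, {"xyz": [-0.0012, 0, 0.001], "dr": [0, 0, 0], "jaw": 1}, {"xyz": [-0.0012, 0, 0.001], "dr": [0, 0, 0], "jaw": 1}]}}

```text
clock: 11.88
ee_pos: [0.4864, 0.169, 0.0779]
ee_rot: [1.0, -0.032, 0.0, 0.0]
wrist_force: [-0.1, 0.1, -2.4]
width: 0.0291
```

```bash
python3 -c "
from mv import *
st()"
```

```text
t 11.88 pos [0.4864 0.169  0.0779] x-yaw -0.06302850977421888 z [ 0.0001 -0.     -1.    ] F [-0.1083  0.0568 -2.4367] M [-0.024  -0.0646  0.0305] w 0.029054200124276636
```

Free and centred. I'll lower another 2 mm.

Request:
{"name": "play_rows", "arguments": {"increments": [{"xyz": [0, 0, 0.0007], "dr": [0, 0, 0], "jaw": 1}, {"xyz": [0, 0, 0.0014], "dr": [0, 0, 0], "jaw": 1}, {"xyz": [0, 0, 0.0014], "dr": [0, 0, 0], "jaw": 1}]}}

```text
clock: 12.25
ee_pos: [0.4865, 0.1691, 0.0777]
ee_rot: [1.0, -0.032, 0.0, -0.0]
wrist_force: [-7.7, -3.0, 12.5]
width: 0.029
```

```bash
python3 -c "
from mv import *
st()"
```

```text
t 12.25 pos [0.4865 0.1691 0.0777] x-yaw -0.06302495770507431 z [ 0.0004  0.0001 -1.    ] F [-7.7162 -3.0164 12.5453] M [-0.4432  1.2161  0.0146] w 0.02899922527999462
```

Request:
{"name": "play_rows", "arguments": {"increments": [{"xyz": [-0.0007, 0, -0.0009], "dr": [0, 0, 0], "jaw": 1}, {"xyz": [-0.0007, 0, -0.0009], "dr": [0, 0, 0], "jaw": 1}]}}

```text
clock: 12.5
ee_pos: [0.4857, 0.1691, 0.0774]
ee_rot: [1.0, -0.031, 0.0, -0.0]
wrist_force: [-1.6, 0.0, 1.4]
width: 0.0291
```

```bash
python3 -c "
from mv import *
st()"
```

```text
t 12.50 pos [0.4857 0.1691 0.0774] x-yaw -0.06297527674040818 z [ 0.0001  0.0001 -1.    ] F [-1.5935  0.0078  1.4086] M [-0.0571  0.1535 -0.0334] w 0.02910990815921893
```

Request:
{"name": "play_rows", "arguments": {"increments": [{"xyz": [0, 0, 0], "dr": [0, 0, 0], "jaw": 0.66}, {"xyz": [0, 0, 0], "dr": [0, 0, 0], "jaw": 0.6}, {"xyz": [0, 0, 0], "dr": [0, 0, 0], "jaw": 0.55}, {"xyz": [0, 0, 0], "dr": [0, 0, 0], "jaw": 0.55}, {"xyz": [0, 0, 0], "dr": [0, 0, 0], "jaw": 0.55}]}}

```text
clock: 13.12
ee_pos: [0.4857, 0.1691, 0.0775]
ee_rot: [1.0, -0.031, 0.0, -0.0]
wrist_force: [-0.5, 0.2, -0.1]
width: 0.0418
```

```bash
python3 -c "
from mv import *
st()
for n in('scene',): cv2.imwrite('pics/%s7.png'%n,r.get_image(n)[:,:,::-1])
crop('pics/scene7.png',240,130,100,80,8,'pics/sc7.png')"
```

```text
t 13.12 pos [0.4857 0.1691 0.0775] x-yaw -0.06298533774821329 z [ 0.0001  0.0001 -1.    ] F [-0.4615  0.1586 -0.0549] M [-0.0359 -0.0829 -0.023 ] w 0.041810934890170924
```

View pics/sc7.png

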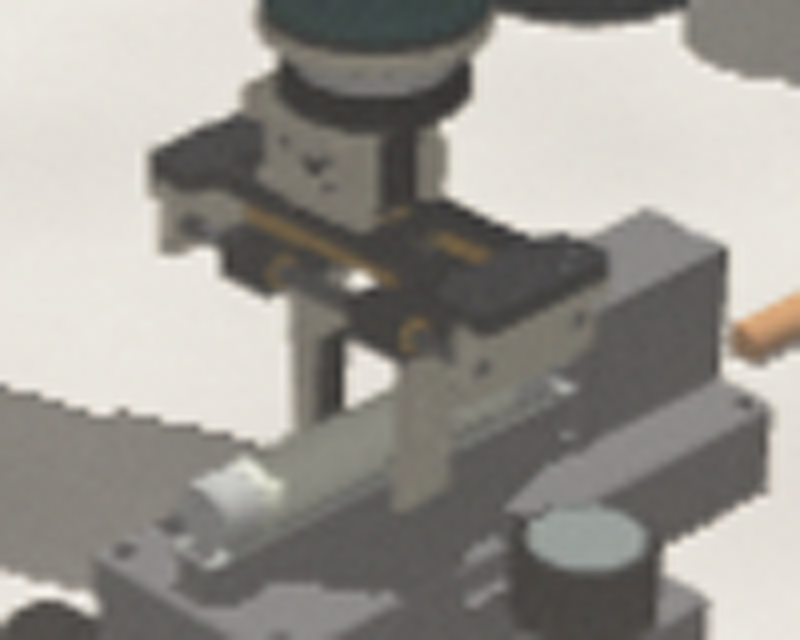

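Request:
{"name": "play_rows", "arguments": {"increments": [{"xyz": [-0.0002, 0.012, -0.001], "dr": [0, 0, 0], "jaw": 0.55}, {"xyz": [-0.0002, 0.025, -0.001], "dr": [0, 0, 0], "jaw": 0.55}, {"xyz": [-0.0002, 0.025, -0.001], "dr": [0, 0, 0], "jaw": 0.64}, {"xyz": [-0.0002, 0.025, -0.001], "dr": [0, 0, 0], "jaw": 0.66}, {"xyz": [-0.0002, 0.025, -0.001], "dr": [0, 0, 0], "jaw": 0.68}, {"xyz": [-0.0002, 0.025, -0.001], "dr": [0, 0, 0], "jaw": 0.75}, {"xyz": [-0.0002, 0.025, -0.001], "dr": [0, 0, 0], "jaw": 1}, {"xyz": [-0.0002, 0.025, -0.001], "dr": [0, 0, 0], "jaw": 1}]}}

```text
clock: 14.18
ee_pos: [0.4827, 0.144, 0.0783]
ee_rot: [1.0, -0.031, -0.002, 0.001]
wrist_force: [-14.4, -5.5, 9.2]
width: 0.0299
```

```bash
python3 -c "
from mv import *
st()"
```

```text
t 14.18 pos [0.4827 0.144  0.0783] x-yaw -0.06268379473737615 z [-0.0034 -0.001  -1.    ] F [-14.4318  -5.5133   9.2327] M [-0.8389  2.4199  0.016 ] w 0.029911124443729717
```

Request:
{"name": "play_rows", "arguments": {"increments": [{"xyz": [-0.0008, 0, 0], "dr": [0, 0, 0], "jaw": 1}, {"xyz": [-0.0013, 0, 0], "dr": [0, 0, 0], "jaw": 1}, {"xyz": [-0.0013, 0, 0], "dr": [0, 0, 0], "jaw": 1}]}}

```text
clock: 14.55
ee_pos: [0.4826, 0.1444, 0.0784]
ee_rot: [1.0, -0.031, -0.0, -0.0]
wrist_force: [-0.5, -0.7, 0.9]
width: 0.0292
```

```bash
python3 -c "
from mv import *
st()"
```

```text
t 14.55 pos [0.4826 0.1444 0.0784] x-yaw -0.0627902475249735 z [-0.      0.0001 -1.    ] F [-0.4618 -0.7329  0.9029] M [-0.1839  0.1186  0.0515] w 0.029204674835482558
```

Request:
{"name": "play_rows", "arguments": {"increments": [{"xyz": [0.0001, -0.005, 0], "dr": [0, 0, 0], "jaw": 1}, {"xyz": [0.0002, -0.01, 0], "dr": [0, 0, 0], "jaw": 1}, {"xyz": [0.0003, -0.015, 0], "dr": [0, 0, 0], "jaw": 1}, {"xyz": [0.0004, -0.02, 0], "dr": [0, 0, 0], "jaw": 1}, {"xyz": [0.0004, -0.02, 0], "dr": [0, 0, 0], "jaw": 1}]}}

```text
clock: 15.18
ee_pos: [0.4843, 0.1648, 0.0785]
ee_rot: [1.0, -0.031, 0.0, -0.0]
wrist_force: [-2.0, 2.9, 1.9]
width: 0.0292
```

```bash
python3 -c "
from mv import *
st()"
```

```text
t 15.18 pos [0.4843 0.1648 0.0785] x-yaw -0.06255704608225596 z [ 0.0001  0.0009 -1.    ] F [-2.0183  2.8755  1.8751] M [ 0.3463  0.3094 -0.0044] w 0.029246414023013582
```

Request:
{"name": "play_rows", "arguments": {"increments": [{"xyz": [0, -0.004, 0], "dr": [0, 0, 0], "jaw": 1}, {"xyz": [0, -0.008, 0], "dr": [0, 0, 0], "jaw": 1}, {"xyz": [0, -0.012, 0], "dr": [0, 0, 0], "jaw": 1}, {"xyz": [0, -0.015, 0], "dr": [0, 0, 0], "jaw": 1}, {"xyz": [0, -0.015, 0], "dr": [0, 0, 0], "jaw": 1}]}}

```text
clock: 15.8
ee_pos: [0.4852, 0.1796, 0.0784]
ee_rot: [1.0, -0.031, 0.0, -0.0]
wrist_force: [-1.5, 2.3, 1.3]
width: 0.0295
```

```bash
python3 -c "
from mv import *
st()"
```

```text
t 15.80 pos [0.4852 0.1796 0.0784] x-yaw -0.06274531265435342 z [ 0.      0.0006 -1.    ] F [-1.5376  2.2622  1.3134] M [0.2852 0.1873 0.0058] w 0.029471589414763334
```

Request:
{"name": "play_rows", "arguments": {"increments": [{"xyz": [0, -0.001, 0], "dr": [0, 0, 0], "jaw": 1}, {"xyz": [0, -0.002, 0], "dr": [0, 0, 0], "jaw": 1}, {"xyz": [0, -0.003, 0], "dr": [0, 0, 0], "jaw": 1}]}}

```text
clock: 16.18
ee_pos: [0.4854, 0.1821, 0.0784]
ee_rot: [1.0, -0.032, -0.0, 0.0]
wrist_force: [-1.7, -1.1, 0.6]
width: 0.0292
```

Request:
{"name": "play_rows", "arguments": {"increments": [{"xyz": [0, -0.001, 0], "dr": [0, 0, 0], "jaw": 1}, {"xyz": [0, -0.002, 0], "dr": [0, 0, 0], "jaw": 1}]}}

```text
clock: 16.42
ee_pos: [0.4855, 0.1842, 0.0784]
ee_rot: [1.0, -0.032, -0.0, -0.0]
wrist_force: [-1.7, -1.0, 0.2]
width: 0.0295
```

Request:
{"name": "play_rows", "arguments": {"increments": [{"xyz": [0, -0.001, 0], "dr": [0, 0, 0], "jaw": 1}, {"xyz": [0, -0.002, 0], "dr": [0, 0, 0], "jaw": 1}]}}

```text
clock: 16.68
ee_pos: [0.4857, 0.1862, 0.0784]
ee_rot: [1.0, -0.031, 0.0, -0.0]
wrist_force: [-1.9, -0.8, -0.7]
width: 0.0291
```

Request:
{"name": "play_rows", "arguments": {"increments": [{"xyz": [0, -0.001, 0], "dr": [0, 0, 0], "jaw": 1}, {"xyz": [0, -0.002, 0], "dr": [0, 0, 0], "jaw": 1}]}}

```text
clock: 16.92
ee_pos: [0.4858, 0.1882, 0.0784]
ee_rot: [1.0, -0.031, 0.0, -0.0]
wrist_force: [-0.6, -0.3, -0.9]
width: 0.0296
```

Request:
{"name": "play_rows", "arguments": {"increments": [{"xyz": [0, -0.001, 0], "dr": [0, 0, 0], "jaw": 1}, {"xyz": [0, -0.002, 0], "dr": [0, 0, 0], "jaw": 1}]}}

```text
clock: 17.18
ee_pos: [0.486, 0.1902, 0.0784]
ee_rot: [1.0, -0.031, 0.0, -0.0]
wrist_force: [-0.1, -0.0, -2.2]
width: 0.0294
```

Request:
{"name": "play_rows", "arguments": {"increments": [{"xyz": [0, -0.001, 0], "dr": [0, 0, 0], "jaw": 1}, {"xyz": [0, -0.002, 0], "dr": [0, 0, 0], "jaw": 1}]}}

```text
clock: 17.42
ee_pos: [0.4861, 0.1921, 0.0785]
ee_rot: [1.0, -0.032, 0.0, 0.0]
wrist_force: [0.5, -1.1, -1.4]
width: 0.0296
```

Request:
{"name": "play_rows", "arguments": {"increments": [{"xyz": [0, -0.001, 0], "dr": [0, 0, 0], "jaw": 1}, {"xyz": [0, -0.002, 0], "dr": [0, 0, 0], "jaw": 1}]}}

```text
clock: 17.68
ee_pos: [0.4862, 0.1942, 0.0784]
ee_rot: [1.0, -0.032, 0.0, -0.0]
wrist_force: [0.5, -1.2, -1.5]
width: 0.0292
```

Request:
{"name": "play_rows", "arguments": {"increments": [{"xyz": [0, -0.001, 0], "dr": [0, 0, 0], "jaw": 1}, {"xyz": [0, -0.002, 0], "dr": [0, 0, 0], "jaw": 1}]}}

```text
clock: 17.92
ee_pos: [0.4863, 0.1962, 0.0784]
ee_rot: [1.0, -0.031, 0.0, -0.0]
wrist_force: [0.5, -0.7, -0.0]
width: 0.0291
```

Request:
{"name": "play_rows", "arguments": {"increments": [{"xyz": [0, -0.001, 0], "dr": [0, 0, 0], "jaw": 1}, {"xyz": [0, -0.002, 0], "dr": [0, 0, 0], "jaw": 1}]}}

```text
clock: 18.18
ee_pos: [0.4864, 0.1982, 0.0785]
ee_rot: [1.0, -0.031, 0.0, -0.0]
wrist_force: [-0.1, -0.9, -1.0]
width: 0.0291
```

Request:
{"name": "play_rows", "arguments": {"increments": [{"xyz": [0, -0.001, 0], "dr": [0, 0, 0], "jaw": 1}, {"xyz": [0, -0.002, 0], "dr": [0, 0, 0], "jaw": 1}]}}

```text
clock: 18.42
ee_pos: [0.4866, 0.2002, 0.0784]
ee_rot: [1.0, -0.031, 0.0, 0.0]
wrist_force: [0.3, -1.4, -0.2]
width: 0.0291
```

Request:
{"name": "play_rows", "arguments": {"increments": [{"xyz": [0, -0.001, 0], "dr": [0, 0, 0], "jaw": 1}, {"xyz": [0, -0.002, 0], "dr": [0, 0, 0], "jaw": 1}]}}

```text
clock: 18.68
ee_pos: [0.4867, 0.2022, 0.0785]
ee_rot: [1.0, -0.031, 0.0, -0.0]
wrist_force: [0.7, -2.6, -0.0]
width: 0.0289
```

Request:
{"name": "play_rows", "arguments": {"increments": [{"xyz": [0, -0.001, 0], "dr": [0, 0, 0], "jaw": 1}, {"xyz": [0, -0.002, 0], "dr": [0, 0, 0], "jaw": 1}]}}

```text
clock: 18.92
ee_pos: [0.4868, 0.2041, 0.0785]
ee_rot: [1.0, -0.032, 0.0, 0.0]
wrist_force: [1.1, -1.4, 0.1]
width: 0.029
```

Request:
{"name": "play_rows", "arguments": {"increments": [{"xyz": [0, -0.001, 0], "dr": [0, 0, 0], "jaw": 1}, {"xyz": [0, -0.002, 0], "dr": [0, 0, 0], "jaw": 1}]}}

```text
clock: 19.18
ee_pos: [0.487, 0.2055, 0.0784]
ee_rot: [1.0, -0.032, -0.0, 0.001]
wrist_force: [1.2, -9.7, 1.6]
width: 0.0296
```

Request:
{"name": "play_rows", "arguments": {"increments": [{"xyz": [0, -0.001, 0], "dr": [0, 0, 0], "jaw": 1}, {"xyz": [0, -0.002, 0], "dr": [0, 0, 0], "jaw": 1}]}}

```text
clock: 19.42
ee_pos: [0.4871, 0.2074, 0.0784]
ee_rot: [1.0, -0.032, 0.0, 0.001]
wrist_force: [1.5, -8.4, 1.1]
width: 0.0292
```

Request:
{"name": "play_rows", "arguments": {"increments": [{"xyz": [0, -0.0008, 0], "dr": [0, 0, 0], "jaw": 1}, {"xyz": [0, -0.0016, 0], "dr": [0, 0, 0], "jaw": 1}, {"xyz": [0, -0.0024, 0], "dr": [0, 0, 0], "jaw": 1}, {"xyz": [0, -0.0024, 0], "dr": [0, 0, 0], "jaw": 1}]}}

```text
clock: 19.92
ee_pos: [0.4873, 0.2099, 0.0784]
ee_rot: [1.0, -0.032, 0.0, 0.001]
wrist_force: [1.4, -7.2, 1.3]
width: 0.0293
```

```bash
python3 -c "
from mv import *
st()"
```

```text
t 19.93 pos [0.4873 0.2099 0.0784] x-yaw -0.0631197063855757 z [ 0.     -0.0014 -1.    ] F [ 1.3581 -7.1778  1.327 ] M [-1.3096 -0.3238  0.0264] w 0.02928584838895271
```

Request:
{"name": "play_rows", "arguments": {"increments": [{"xyz": [0, 0, 0], "dr": [0, 0, 0], "jaw": 0.67}, {"xyz": [0, 0, 0], "dr": [0, 0, 0], "jaw": 0.62}, {"xyz": [0, 0, 0], "dr": [0, 0, 0], "jaw": 0.5}, {"xyz": [0, 0, 0], "dr": [0, 0, 0], "jaw": 0.35}, {"xyz": [0, 0, 0], "dr": [0, 0, 0], "jaw": 0.35}, {"xyz": [0, 0, 0], "dr": [0, 0, 0], "jaw": 0.35}, {"xyz": [0, 0, -0.02], "dr": [0, 0, 0], "jaw": 0.35}, {"xyz": [0, 0, -0.05], "dr": [0, 0, 0], "jaw": 0.35}, {"xyz": [0, 0, -0.09], "dr": [0, 0, 0], "jaw": 0.3}, {"xyz": [0, 0.04, -0.13], "dr": [0, 0, 0], "jaw": 0.3}, {"xyz": [0, 0.09, -0.15], "dr": [0, 0, 0], "jaw": 0.3}, {"xyz": [-0.05, 0.14, -0.15], "dr": [0, 0, 0], "jaw": 0.3}, {"xyz": [-0.08, 0.19, -0.15], "dr": [0, 0, 0], "jaw": 0.3}, {"xyz": [-0.08, 0.24, -0.15], "dr": [0, 0, 0], "jaw": 0.3}, {"xyz": [-0.08, 0.24, -0.15], "dr": [0, 0, 0], "jaw": 0.3}, {"xyz": [-0.08, 0.24, -0.15], "dr": [0, 0, 0], "jaw": 0.3}]}}

```text
clock: 21.92
ee_pos: [0.3923, -0.0239, 0.2294]
ee_rot: [0.999, -0.032, 0.001, -0.0]
wrist_force: [-0.5, -0.4, -0.2]
width: 0.0652
```

```bash
python3 - <<'E'
from mv import *
st()
for n in('scene','top'): cv2.imwrite('pics/%s8.png'%n,r.get_image(n)[:,:,::-1])
crop('pics/top8.png',130,190,130,90,6,'pics/t8.png')
E
```

```text
t 21.93 pos [ 0.3923 -0.0239  0.2294] x-yaw -0.06386703232113224 z [ 0.0012  0.0001 -1.    ] F [-0.5482 -0.3788 -0.167 ] M [-0.0096 -0.061   0.0449] w 0.06520786894044073
```

View pics/scene8.png

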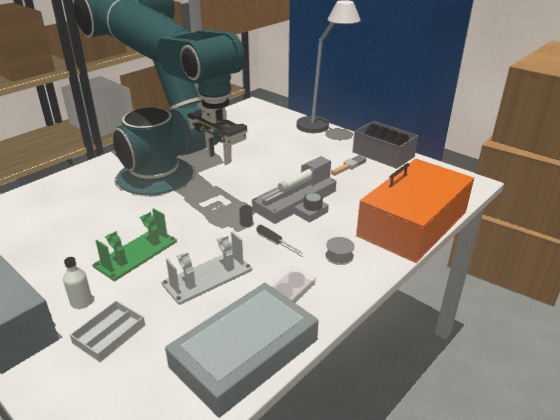

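View pics/t8.png

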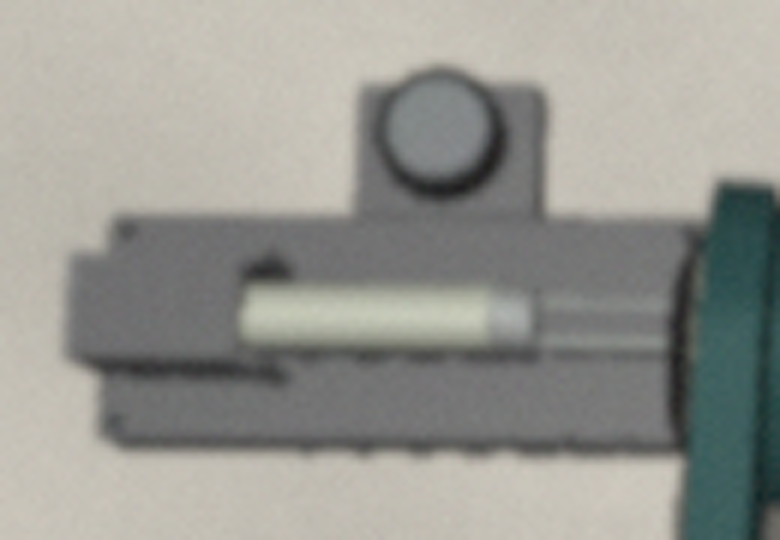

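View pics/top8.png

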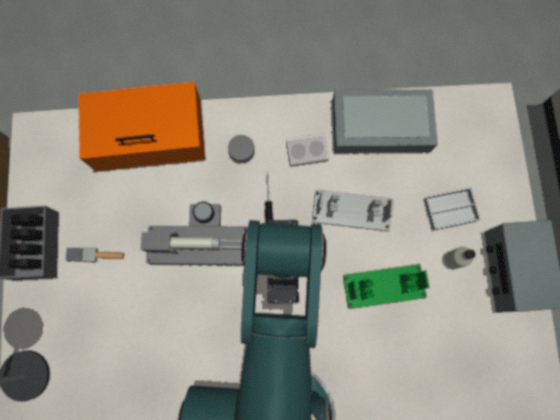

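```bash
python3 - <<'E'
from mv import *
e=at("top",(130+534.5/6-.5,190+319.5/6-.5),.085);print(e, "expected y of end", .2099+.025-.09)
a=cv2.imread("pics/scene0.png").astype(int);b=cv2.imread("pics/scene8.png").astype(int)
for n,(x,y,w,h) in dict(cassette=(272,262,46,45),spool=(322,232,38,35),cleaner=(60,255,35,55),tray=(68,300,80,58),driver=(254,222,52,38),brush=(328,150,42,26)).items():
    print(n,np.abs(a-b)[y:y+h,x:x+w].mean().round(2))
E
```

```text
[0.4814 0.1476 0.085 ] expected y of end 0.1449
cassette 0.9
spool 0.97
cleaner 20.37
tray 0.99
driver 0.86
brush 0.9
```

```bash
python3 - <<'E'
import cv2,numpy as np
ims=[cv2.resize(cv2.imread(f"pics/scene{i}.png")[245:320,45:115],None,fx=5,fy=5,interpolation=2) for i in(0,8)]
cv2.imwrite("pics/cl.png",np.hstack(ims))
E
```

```text
(no output)
```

View pics/cl.png

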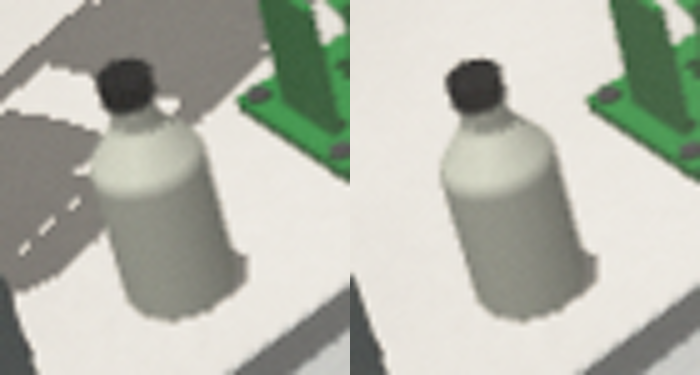

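The bottle has not moved; only the arm's shadow changed. The tube end is where I expected it, so I'm handing in.

```bash
python3 -c "
from cell import r
print(r.sign_off())"
```

```text
the job is handed in; nothing more can be done
None
```

The job is handed in at about 22 s. The tube lies on the rails of the reader lens module with its front end in the hood, pressed against the contact, and the gripper is well clear.

- **Clip removal:** I pulled the tube straight out along the mouth direction; the measured path ran about 36° from vertical over the first 12 mm (35° wanted). The highest pull I read was about 27 N, more than the 9–18 N stated. It faded to nothing once the tube was out, and the jaws look closed again in the pictures. I did not measure the jaw angles directly.
- **Contact:** I laid the tube on the rails, gripped it again 25 mm further back and slid it in 2 mm steps. Resistance rose to about 8–10 N when the TCP was at y ≈ 0.205. I stopped at y = 0.210, so the contact is pushed in about 5 mm, give or take 0.6 mm, worked out from travel and force.
- **Last checks:**
  - **Tube:** the top camera puts its visible end at y = 0.148 against 0.145 expected. That is within the camera calibration plus a tube offset of about 1.5 mm seen earlier.
  - **Other things on the bench:** before and after pictures show the cassette, spool, tray, driver and brush unmoved. The cleaner's area differed only in the arm's shadow, which a closer look confirmed. The roller and the green look-alike holder I checked by eye only, and they looked unmoved.

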